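# Stand up the fallen milk carton and hold the lane's drop gate open

### The job

A milk carton has tipped over in the counter's carton lane: stand it upright on the lane deck in its gap between the two standing cartons and let go of it, without shifting those two or the cup, jug, jar and tin around the lane. Then press the sprung pad beside the lane's mouth down about 24 mm, until the gate's top edge and the pad are level with the lane deck so that cartons could slide out over it; never drive it down to its bottom stop. Finish while still holding the pad pressed there with the gripper: do not let it up.

Things in the scene. Friction and masses are not known exactly. Their poses are not given: they have to be found in the camera images.
- lane: Fixed metal lane; place and yaw vary. Origin on the counter; x across the lane, away from the robot; y along it to the robot's left; z up. Deck top z = 45 mm, y -110 to 190. Front kerb: inner face x = -37, 12 mm above the deck. Back rail: 8 mm round bar at x = 41, top 34 mm above the deck. End plate y = 187, 40 mm high. Gate at y = -120 between two posts (x = -44, 44; 72 mm above the counter).
- lane_gap (a point): Point on the deck surface in the middle of the lane, in the middle of the gap between the two standing cartons (lane x = 0, y = +40, z = 45 mm); axes as the lane's.
- carton: Fallen paper carton, 54 x 54 mm, 112 mm tall plus a round cap (26 mm wide, 8 mm high); 0.17 to 0.35 kg. Origin: centre of its underside; own z runs to the cap. It leans on the back rail: an underside edge on the deck, cap end away from the robot, own z about 63 degrees from vertical towards lane +x; own y level, along the lane within 0.1 rad; within 15 mm of the gap's middle along the lane.
- carton_left: Standing carton of the same shape and size, on the deck at lane y about +155 mm; origin at the centre of its underside. Leave alone.
- carton_right: Standing carton of the same shape and size, on the deck at lane y about -75 mm, next to the gate; origin at the centre of its underside. Leave alone.
- gate (a joint): Travel in m of gate and pad, one sprung piece sliding straight down: 0 = up at rest (gate top and pad top 24 mm above the deck, 69 mm above the counter), 0.024 = both level with the deck, 0.032 = bottom stop. The spring lifts it when let go: about 3 N to start it, 9 N to hold it at 0.024, 11 N at the stop (0.25 N per mm).
- pad_top (a point): Centre of the top of the pad: a black rubber square, 64 x 64 mm, 10 mm thick, at lane x = +100, y = -150 mm, beyond and behind the lane's right-hand mouth. Moves down with the gate; axes as the lane's.
- cup: Upside-down paper cup, 80 mm across, 88 mm tall, on the counter behind the lane; origin under its centre. Leave alone.
- jug: Steel milk jug with a handle, 72 mm across, 85 mm tall, on the counter behind the lane; origin under its centre. Leave alone.
- sugar: Glass jar with steel cap, 68 mm across, 120 mm tall, on the counter near one end of the lane; origin under its centre. Leave alone.
- tin: Dark metal tin, 80 mm across, 100 mm tall, on the counter near one end of the lane; origin under its centre. Leave alone.
Things that resemble listed ones, but are neither listed nor needed, are in the scene too. Leave any pink or turquoise look-alike of the carton alone.

How it is judged:
By the outcome, as a careful person would: the job done as asked, in the order asked, and still so for the second after the job is handed in, while the arm keeps its last pose, push and grip.
It also fails if it takes over 48 s, if anything falls off the work surface, if the arm or the gripper's body presses on something with over 40 N, if the wrist force passes 120 N, or if a joint passes its speed limit or range.

### The arm

A 6-joint arm with a two-finger parallel gripper is mounted at the origin on the work surface. World frame = base frame: x ahead of the robot, y to its left, z up, the work surface at z = 0. Lengths are in m, angles in degrees, forces in N, time in s.
With the tool pointing down it reaches from about 0.375 to 0.9 m from the base axis. Payload 3.1 kg.
Tool frame: the origin (TCP) lies midway between the tips of the shut fingers; the grasp point (between the pads) lies 19 mm behind it; z points along the fingers, x is the direction in which the jaws open and shut, and the axes are right-handed (so a half turn about z gives the same grasp; the last joint's range is limited). The gripper opens to 85 mm and grips with 20 to 120 N. Pads are 22 mm wide; open, the fingers measure 114 mm over their backs; the gripper's body (76 mm by 85 mm) begins 54 mm behind the grasp point. The pads swing forward as they close: fully open they stand 13 mm farther back than shut.
Start: joints at [58.298, 30.224, 82.088, -0, 67.689, -10.227], TCP at [0.229, 0.582, 0.196] pointing down, gripper open.
Joint ranges: [-176.69, 176.69], [-43.24, 126.21], [12.49, 139.97], [-82, 262], [0, 151.66], [-163.58, 163.58]. Speed limits (degrees/s): [159.86, 159.86, 180, 180, 180, 180].

### API

Orientations are given as a 3x3 rotation matrix whose columns are the frame's x, y, z axes.
In Python, from station import sensors, cams, close_job, models gives the robot as it stands. The module is installed in compiled form; this text tells all that it offers.
- The arm moves only by the shell command python3 -m inch 'ROWS' [FORCE]. ROWS is JSON, a list of rows, each a list of 3 entries, a list of its own where there are three numbers: the turn, a rotation vector about the tool's x, y, z in degrees, then the shift along the tool's x, y, z in mm, then the gripper command: -1 is fully open, 1 is shut, values between are in proportion. A call has 1 to 5 rows; each row shifts and turns the commanded pose from where the row before left it, along the tool's axes as they then stand; what a row does not reach is not made up. A row lasts 1/12 s, in which the tool goes at most 41.7 mm and 7.16 degrees, less where a joint would pass 70% of its speed; a pose out of reach is approached as far as the arm can. A call with a gripper value outside its range is refused whole. The fingers move at their own pace and stop on an object; FORCE is the grip in N (left out, the last holds). Time passes only in rows, so rows that do not move let the fingers close. It gives the time, the measured TCP pose, the force and the opening at its end, in the units of the state.
- sensors.get_obs(): the state, without advancing time (a new reading comes with each control period).
- cams.get_image(name): name is "scene" or "top" or "wrist"; returns (picture, depth): 384x512x3 uint8, red, green, blue; 384x512 float32, m along the optical axis (not along the pixel's ray), 0 where there is no reading.
- cams.get_calibration(name): a dict with "fx", "fy", "cx", "cy" (pixels), "R" (3x3) and "t" (3): a world point X has camera coordinates R X + t; the wrist camera has in their place "hand_eye" (4x4, takes a point from camera to tool coordinates, whose origin is the TCP and whose axes are the tool frame's). Camera axes: x right, y down, z forward; pixel columns grow to the right and rows downward; lengths in m; the calibration is good to about 2 mm. A picture is of the moment at which its call begins: read the wrist's pose just before it. get_calibration takes no time and is no camera call.
- close_job(): hands the job in, once; it reports no verdict.
Trained networks look in the newest picture that a camera, given by its name, has taken for a name from the list of things; names that differ only in an ending like _2 or _b are one class to them, and where a whole thing is asked for, a point or a joint stands for the part that bears it (a point fixed in the world has none). Each returns a list of dicts, best first, with "confidence" (0 to 1); they miss things now and then, are a little off and sometimes report something else, mostly with a low value. They report only what shows in the picture. A call takes as long as a camera call. They do not tell look-alikes from the thing itself.
- models.trace(label, camera): "pixels" (384x512 bool, what is visible of it) and "box" ([left, top, right, bottom] in pixels, round what is visible of it).
The state is a dict: "time_s": time; "joints": joint angles; "joint_vel": joint speeds; "joint_torque": joint torques, N m; "eef_pos": TCP position; "eef_rot": TCP orientation; "ft_force": force on the tool from outside, world axes, zero at the start; "ft_torque": the same for the moment, N m; "width": opening from 0.0 (shut) to 1.0 (fully open).
Only numpy, scipy, OpenCV 4.12 (cv2) and the standard library are available. Lean on these libraries where they do the work, as an engineer would, in place of code of your own. Each camera call takes 0.05 s, during which the arm holds its last target.

## Working session

There is one attempt and no reset: what is moved stays moved. The work goes in short steps, Python scripts to look and compute and a shell command to move; the robot and the scene stay as the last step left them, time stands still between calls to the robot, and variables do not carry over. Pictures are saved under pics/ and viewed, and the job is handed in when it is done.

```bash
mkdir -p pics
cat > h.py <<'E'
import numpy as np, cv2
from station import sensors, cams, models
def shot(cam, fn=None):
    o=sensors.get_obs()
    im,d=cams.get_image(cam)
    if fn: cv2.imwrite('pics/'+fn, cv2.cvtColor(im,cv2.COLOR_RGB2BGR))
    return o,im,d
def cloud(cam,o,d):
    c=cams.get_calibration(cam)
    v,u=np.mgrid[0:384,0:512]
    P=np.stack([(u-c['cx'])/c['fx']*d,(v-c['cy'])/c['fy']*d,d],-1)
    if 'hand_eye' in c:
        H=np.array(c['hand_eye']); P=P@H[:3,:3].T+H[:3,3]
        W=P@np.array(o['eef_rot']).T+np.array(o['eef_pos'])
    else:
        W=(P-np.array(c['t']))@np.array(c['R'])
    W[d<=0]=np.nan
    return W
E
python3 - <<'E'
from h import *
for c in ['scene','top']:
    o,im,d=shot(c,c+'0.png'); np.savez(c+'0.npz',im=im,d=d)
    cal=cams.get_calibration(c); print(c,np.round(-np.array(cal['R']).T@cal['t'],3))
print({k:np.round(v,3).tolist() for k,v in sensors.get_obs().items()})
E
```

```text
scene [1.078 0.59  0.687]
top [0.29  0.078 1.39 ]
{'time_s': 0.1, 'joints': [58.297, 30.276, 82.149, 0.0, 67.69, -10.227], 'joint_vel': [0.052, -0.123, -0.154, -0.084, 0.042, 0.1], 'joint_torque': [-0.0, -44.33, -17.859, -0.0, 0.004, 0.0], 'eef_pos': [0.228, 0.581, 0.195], 'eef_rot': [[0.366, 0.931, -0.001], [0.931, -0.366, -0.002], [-0.002, -0.0, -1.0]], 'ft_force': [-1.53, -0.527, 0.509], 'ft_torque': [-0.003, -0.068, 0.015], 'width': 0.998}
```

View pics/scene0.png

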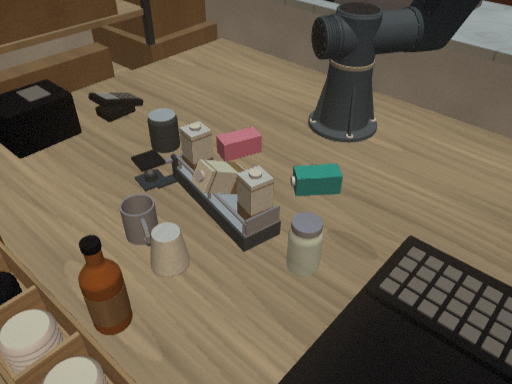

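View pics/top0.png

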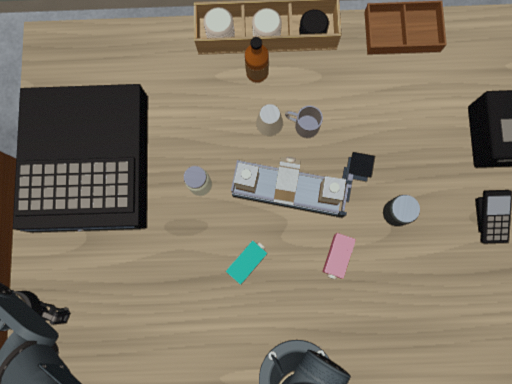

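The top view shows the fallen carton at (288,178), the standing ones at (245,177) and (334,190), the pad at (361,164), cup at (270,118), jug at (308,122), jar at (196,180) and tin at (404,210). Next I measure them.

Run:
```python
from h import *
o,im,d=shot('top'); W=cloud('top',o,d)
np.savez('top1.npz',im=im,d=d,W=W)
for l in ['carton','gate','pad_top','lane','cup','jug','sugar','tin']:
    for r in models.trace(l,'top'):
        m=r['pixels']; p=W[m]; p=p[~np.isnan(p[:,0])]
        if len(p)<5: continue
        zt=np.percentile(p[:,2],95); t=p[p[:,2]>zt-.008]
        print(l,round(r['confidence'],2),np.round(r['box']),'ztop',round(zt,3),'c',np.round(t.mean(0),3),np.round(np.ptp(t,axis=0),3),'med',np.round(np.median(p,0),3))
```

```text
carton 0.93 [326. 234. 356. 280.] ztop 0.059 c [ 0.326 -0.128  0.055] [0.116 0.083 0.012] med [ 0.325 -0.125  0.054]
carton 0.65 [228. 244. 270. 282.] ztop 0.059 c [0.314 0.125 0.055] [0.107 0.107 0.013] med [0.315 0.125 0.054]
carton 0.58 [275. 157. 300. 203.] ztop 0.141 c [0.558 0.003 0.139] [0.049 0.053 0.014] med [0.527 0.01  0.122]
gate 0.76 [344. 150. 374. 212.] ztop 0.074 c [ 0.564 -0.196  0.07 ] [0.159 0.096 0.013] med [ 0.566 -0.195  0.069]
gate 0.47 [284. 108. 321. 137.] ztop 0.086 c [ 0.705 -0.061  0.084] [0.072 0.08  0.013] med [ 0.718 -0.059  0.035]
pad_top 0.81 [342. 155. 375. 210.] ztop 0.074 c [ 0.563 -0.195  0.07 ] [0.161 0.096 0.013] med [ 0.565 -0.193  0.069]
cup 0.77 [257. 104. 286. 135.] ztop 0.092 c [0.719 0.048 0.088] [0.056 0.053 0.013] med [0.705 0.05  0.081]
cup 0.66 [285. 104. 321. 135.] ztop 0.086 c [ 0.705 -0.06   0.084] [0.072 0.08  0.013] med [ 0.719 -0.059  0.038]
jug 0.69 [287. 106. 320. 138.] ztop 0.086 c [ 0.701 -0.06   0.084] [0.069 0.08  0.013] med [ 0.718 -0.059  0.033]
sugar 0.85 [186. 167. 212. 197.] ztop 0.123 c [0.542 0.254 0.12 ] [0.059 0.056 0.011] med [0.534 0.248 0.118]
tin 0.82 [381. 194. 420. 227.] ztop 0.104 c [ 0.442 -0.302  0.101] [0.072 0.07  0.012] med [ 0.439 -0.291  0.099]
tin 0.2 [233. 154. 372. 217.] ztop 0.074 c [ 0.554 -0.154  0.072] [0.173 0.394 0.062] med [ 0.516 -0.055  0.047]
```

Run:
```python
from h import *
z=np.load('top1.npz'); W=z['W']; im=z['im'].astype(float)
x,y,zz=W[...,0],W[...,1],W[...,2]
reg=(x>.4)&(x<.68)&(y>-.25)&(y<.2)
def rect(m):
    p=np.argwhere(m); q=W[m][:,:2]*1000
    r=cv2.minAreaRect(q.astype(np.float32)); return len(q),np.round(q.mean(0),1),[np.round(a,1) for a in r]
for n,m in [('left',reg&(y>.05)&(zz>.15)&(zz<.163)),('right',reg&(y<-.05)&(zz>.15)&(zz<.163)),
 ('pad',(x>.57)&(x<.68)&(y>-.25)&(y<-.14)&(zz>.06)&(zz<.08)),('deck',reg&(zz>.042)&(zz<.048))]:
    print(n,rect(m))
b=im[140:225,225:385].astype(np.uint8)
cv2.imwrite('pics/topzoom.png',cv2.cvtColor(cv2.resize(b,None,fx=5,fy=5,interpolation=cv2.INTER_CUBIC),cv2.COLOR_RGB2BGR))
```

```text
left (374, array([536.1, 116.3]), [array([536.7, 116.6]), array([54. , 54.5]), np.float64(75.0)])
right (372, array([ 494.3, -106.4]), [array([ 494.5, -107.1]), array([54.8, 54.7]), np.float64(79.8)])
pad (287, array([ 586.9, -201.7]), [array([ 584.9, -204.1]), array([63.9, 39.5]), np.float64(76.8)])
deck (1035, array([511.9,  -4.5]), [array([579. , -12.9]), array([305.7, 226.7]), np.float64(77.1)])
```

View pics/topzoom.png

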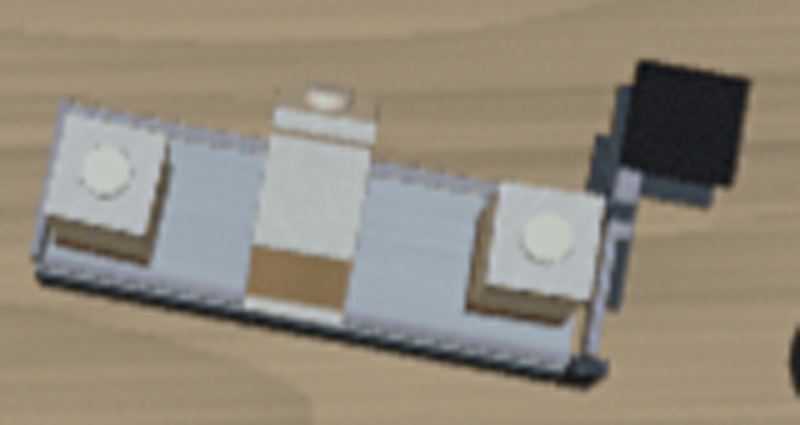

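```bash
python3 -c "
from h import *
print(np.round(cams.get_calibration('wrist')['hand_eye'],3))"
python3 -m inch '[[[0,0,0],[-5,5,-35],-1],[[0,0,-1],[-20,22,-25],-1],[[0,0,-2],[-24,27,-20],-1],[[0,0,-2],[-24,27,-20],-1],[[0,0,-2],[-24,27,-20],-1]]'
python3 -m inch '[[[0,0,-2],[-24,27,-18],-1],[[0,0,0],[-27,27,-10],-1],[[0,0,0],[-27,27,-10],-1],[[0,0,0],[-27,27,-10],-1],[[0,0,0],[-27,27,-10],-1]]'
```

```text
[[ 1.     0.001  0.     0.   ]
 [-0.001  0.96   0.28  -0.071]
 [ 0.    -0.28   0.96  -0.178]
 [ 0.     0.     0.     1.   ]]
time_s: 0.97
eef_pos: [0.2988, 0.4532, 0.3168]
eef_rot: [[0.247, 0.969, 0.0], [0.969, -0.247, 0.0], [0.0, 0.0, -1.0]]
ft_force: [1.1, 0.8, -1.3]
width: 1.001
time_s: 1.38
eef_pos: [0.4015, 0.2941, 0.3746]
eef_rot: [[0.216, 0.976, 0.001], [0.976, -0.216, 0.0], [0.001, 0.001, -1.0]]
ft_force: [0.4, 0.8, -0.3]
width: 0.999
```

```bash
python3 -m inch '[[[0,0,0],[-35,12,-5],-1],[[0,0,0],[-39,13,-5],-1],[[0,0,0],[-39,13,-5],-1],[[0,0,0],[-39,13,-5],-1],[[0,0,0],[-39,13,-5],-1]]'
python3 -m inch '[[[0,0,0],[-39,13,0],-1],[[0,0,0],[-32,12,0],-1],[[0,0,0],[0,0,0],-1],[[0,0,0],[0,0,0],-1],[[0,0,0],[0,0,0],-1]]'
python3 - <<'E'
from h import *
o,im,d=shot('wrist','w1.png'); W=cloud('wrist',o,d); np.savez('w1.npz',im=im,d=d,W=W)
E
```

```text
time_s: 1.8
eef_pos: [0.4218, 0.0937, 0.3992]
eef_rot: [[0.216, 0.976, 0.001], [0.976, -0.216, 0.0], [0.0, 0.001, -1.0]]
ft_force: [1.2, 0.7, -0.3]
width: 0.999
time_s: 2.22
eef_pos: [0.431, 0.0211, 0.3987]
eef_rot: [[0.217, 0.976, -0.0], [0.976, -0.217, 0.001], [0.001, -0.0, -1.0]]
ft_force: [-0.2, 0.4, 0.4]
width: 1.004
```

View pics/w1.png

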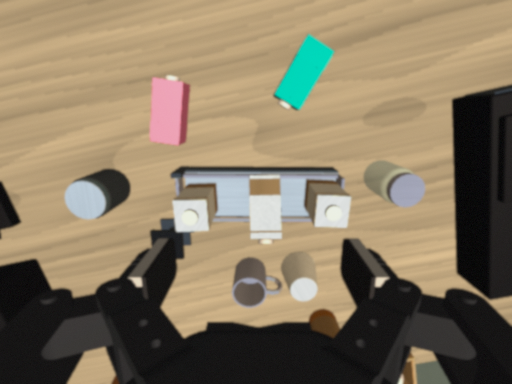

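The wrist view shows the lane level at rows 165–225, the fallen carton at (265,205), the standing cartons at (192,210) and (328,205), and the pad partly visible at (170,240), hidden behind the left finger. Now I fit the lane frame.

Run:
```python
from h import *
z=np.load('w1.npz'); W=z['W']*1000; T=np.load('top1.npz')['W']*1000
def rect(P,m):
    q=P[m][:,:2]; r=cv2.minAreaRect(q.astype(np.float32)); return len(q),np.round(q.mean(0),1),[np.round(a,1) for a in r]
for nm,P in (('wrist',W),('top',T)):
    x,y,h=P[...,0],P[...,1],P[...,2]
    reg=(x>380)&(x<680)&(y>-260)&(y<220)
    print(nm,'left',rect(P,reg&(y>60)&(h>151)&(h<162)))
    print(nm,'right',rect(P,reg&(y<-60)&(h>151)&(h<162)))
    print(nm,'pad',rect(P,reg&(x>560)&(y<-155)&(h>62)&(h<80)))
    for a in (10,11,12,13,14):
        c,s=np.cos(np.radians(a)),np.sin(np.radians(a))
        # lane x axis=(c,-s), y=(s,c)
        u=(x-515.5)*c-(y-4.7)*s; v=(x-515.5)*s+(y-4.7)*c
        k=reg&(np.abs(v+0)<110)&(np.abs(v)>35)
        fr=k&(h>52)&(h<62)&(u<-20)&(u>-60)
        rr=k&(h>70)&(h<86)&(u>20)&(u<65)
        for n,m in (('kerb',fr),('rail',rr)):
            if m.sum()>10:
                p=np.polyfit(v[m],u[m],1); print(a,n,m.sum(),'slope deg',round(np.degrees(np.arctan(p[0])),2),'u',round(p[1],1),np.round(np.percentile(u[m],[5,95]),1), 'h',np.round(np.median(h[m]),1))
```

```text
wrist left (911, array([536.8, 118.5]), [array([539. , 119.3]), array([54.1, 54.1]), np.float64(75.3)])
wrist right (894, array([ 495.6, -102.7]), [array([ 497.5, -104.6]), array([54.3, 54.7]), np.float64(79.1)])
wrist pad (239, array([ 582.2, -179.7]), [array([ 586.9, -194.9]), array([53.7, 65. ]), np.float64(0.1)])
10 kerb 291 slope deg 2.35 u -35.5 [-42.8 -25.4] h 57.2
10 rail 249 slope deg 2.25 u 42.3 [25.9 49.5] h 78.5
11 kerb 294 slope deg 1.35 u -35.5 [-41.2 -25.1] h 57.2
11 rail 249 slope deg 1.63 u 42.3 [26.2 48.2] h 78.5
12 kerb 294 slope deg 0.39 u -35.4 [-39.7 -23.3] h 57.2
12 rail 248 slope deg 1.02 u 42.3 [27.6 47. ] h 78.4
13 kerb 292 slope deg -0.43 u -35.5 [-39.6 -29.3] h 57.2
13 rail 243 slope deg 0.22 u 42.5 [30.3 47.1] h 78.5
14 kerb 287 slope deg -0.81 u -36.2 [-41.  -32.1] h 57.2
14 rail 243 slope deg -0.59 u 42.4 [31.7 48.3] h 78.5
top left (360, array([536.1, 116.4]), [array([536.7, 116.6]), array([54. , 54.5]), np.float64(75.0)])
top right (358, array([ 494.1, -106.4]), [array([ 494.5, -106.8]), array([54.8, 54.2]), np.float64(80.8)])
top pad (369, array([ 581.9, -200.8]), [array([ 578.5, -202.9]), array([64.9, 52.1]), np.float64(76.3)])
10 kerb 146 slope deg 2.04 u -37.4 [-45.4 -27.3] h 57.1
10 rail 142 slope deg 3.02 u 42.1 [36.  49.8] h 78.3
11 kerb 145 slope deg 1.11 u -37.5 [-43.8 -26. ] h 57.2
11 rail 139 slope deg 2.01 u 42.0 [37.1 48. ] h 78.3
12 kerb 140 slope deg 0.17 u -37.6 [-42.3 -25. ] h 57.1
12 rail 141 slope deg 1.18 u 41.8 [37.9 46.6] h 78.3
13 kerb 141 slope deg -0.85 u -37.6 [-41.8 -23.3] h 57.0
13 rail 141 slope deg 0.19 u 41.8 [38.3 46. ] h 78.3
14 kerb 139 slope deg -1.73 u -37.8 [-42.9 -33. ] h 57.0
14 rail 139 slope deg -0.83 u 41.8 [37.2 46.5] h 78.4
```

```bash
cat >> h.py <<'E'
A=np.radians(12.7); O=np.array([517,6.]) # gap point, mm
LX=np.array([np.cos(A),-np.sin(A),0]); LY=np.array([np.sin(A),np.cos(A),0])
def lane(W): # mm, gap frame, z above deck
    q=W*1000-np.array([O[0],O[1],45.]); return np.stack([q@LX,q@LY,q[...,2]],-1)
E
python3 - <<'E'
from h import *
for f in ('w1','top1'):
    L=lane(np.load(f+'.npz')['W']); u,v,h=L[...,0],L[...,1],L[...,2]
    m=(abs(v)<50)&(u>-60)&(u<85)&(h>40)
    m0=m.astype(np.uint8)
    p=L[m]
    # upper face plane: points between
    f_=(p[:,0]>-40)&(p[:,0]<42)
    q=p[f_]; 
    for _ in range(3):
        c,*_r=np.linalg.lstsq(np.c_[q[:,0],q[:,1],np.ones(len(q))],q[:,2],rcond=None)
        r=q[:,2]-np.c_[q[:,0],q[:,1],np.ones(len(q))]@c; q=q[abs(r)<3]
    print(f,len(q),'slope deg',np.degrees(np.arctan(c[:2])),'h at u=0',c[2])
    print(' u',np.percentile(q[:,0],[0,1,99,100]),'hmax',p[:,2].max(),'umax',p[:,0].max())
    r=cv2.minAreaRect(q[:,:2].astype(np.float32)); print(' rect',r)
    for a in range(-45,45,15):
        s=q[(q[:,0]>a)&(q[:,0]<a+15)]
        if len(s): print(a,np.round(np.percentile(s[:,1],[1,99]),1),round(s[:,1].mean(),1))
E
```

```text
w1 1620 slope deg [26.56489889  0.25752473] h at u=0 73.34757870290863
 u [-39.31928297 -38.76868863  40.79767782  41.9324444 ] hmax 99.86273009037464 umax 73.1718510638212
 rect ((1.3137168884277344, 9.110740661621094), (81.57006072998047, 53.53435516357422), 0.5992884039878845)
-45 [-18.   34.9] 8.3
-30 [-17.9  34.8] 8.7
-15 [-17.7  34.6] 8.2
0 [-17.6  34.5] 8.4
15 [-17.4  36. ] 9.0
30 [-17.3  35.8] 9.3
top1 495 slope deg [26.44891939  0.02875571] h at u=0 74.46218516370826
 u [-39.92265095 -39.07103633  41.03904567  41.57537201] hmax 102.42320259584764 umax 74.11018323382167
 rect ((0.8067169189453125, 5.486665725708008), (82.21044158935547, 54.04381561279297), 1.2152937650680542)
-45 [-20.9  30.3] 3.0
-30 [-21.7  30.3] 4.5
-15 [-20.2  31. ] 7.2
0 [-20.   31.7] 6.7
15 [-19.5  32.6] 6.6
30 [-19.6  33. ] 5.8
```

```bash
cat >> h.py <<'E'
from scipy.spatial.transform import Rotation as Ro
def Rtool(theta,yaw=A): # tilt theta deg: d=(-sin) lane x
    lx=np.array([np.cos(yaw),-np.sin(yaw),0]); ly=np.array([np.sin(yaw),np.cos(yaw),0])
    R0=np.c_[ly,lx,[0,0,-1.]]
    return R0@Ro.from_rotvec([np.radians(theta),0,0]).as_matrix()
def world(u,v,h): return np.array([O[0],O[1],45.])+u*LX+v*LY+np.array([0,0,h])
def go(p,R):
    o=sensors.get_obs(); Rc=np.array(o['eef_rot']); pc=np.array(o['eef_pos'])*1000
    print('total rot (deg, tool)',np.round(Ro.from_matrix(Rc.T@R).as_rotvec(degrees=True),2),'shift now-frame',np.round(Rc.T@(p-pc),1),'shift in goal frame',np.round(R.T@(p-pc),1))
E
python3 - <<'E'
from h import *
R=Rtool(28,np.radians(12.1)); t=world(17.7,7.5,41.4)
print(t, t-110*R[:,2]); go(t-110*R[:,2],R)
E
```

```text
[535.91580796   9.42523126  86.4       ] [586.41036463  -1.39986371 183.52423521]
total rot (deg, tool) [27.98 -0.11 -0.31] shift now-frame [ 10.8 156.9 215.1] shift in goal frame [ 10.  239.5 116.3]
```

```bash
python3 -m inch '[[[7,0,0],[2.5,32,15],-1],[[7,0,0],[2.5,36,15],-1],[[7,0,0],[2.5,38,15],-1],[[7,0,0],[2.5,38,15],-1],[[0,0,0],[0,38,15],-1]]'
python3 -m inch '[[[0,0,0],[0,30,15],-1],[[0,0,0],[0,0,0],-1]]'
python3 - <<'E'
from h import *
R=Rtool(28,np.radians(12.1)); t=world(17.7,7.5,41.4)
go(t-110*R[:,2],R)
o,im,d=shot('wrist','w2.png'); np.savez('w2.npz',W=cloud('wrist',o,d))
E
```

```text
time_s: 2.68
eef_pos: [0.5894, -0.0019, 0.2746]
eef_rot: [[0.213, 0.859, -0.465], [0.977, -0.188, 0.102], [0.0, -0.476, -0.879]]
ft_force: [-0.4, -0.7, -2.4]
width: 1.003
time_s: 2.85
eef_pos: [0.6046, -0.0056, 0.2447]
eef_rot: [[0.214, 0.857, -0.47], [0.977, -0.187, 0.102], [-0.0, -0.481, -0.877]]
ft_force: [-0.2, -0.0, -1.9]
width: 0.995
total rot (deg, tool) [-0.74 -0.1  -0.22] shift now-frame [ 0.3 13.  62.6] shift in goal frame [ 0.3 12.2 62.8]
```

View pics/w2.png

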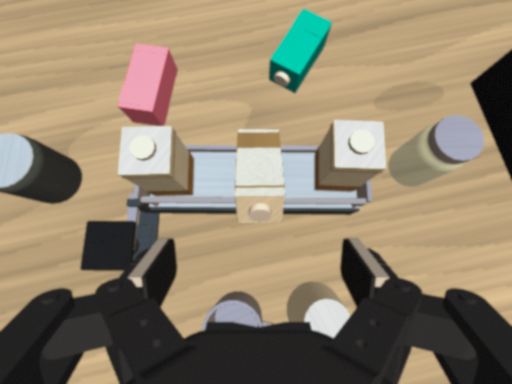

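The view shows the fallen carton end-on at (260,180), midway between the fingers, with the pad whole at (108,245).

Run:
```python
from h import *
W=np.load('w2.npz')['W']; L=lane(W); u,v,h=L[...,0],L[...,1],L[...,2]
v_,u_=np.mgrid[0:384,0:512]
m=(u_>78)&(u_<140)&(v_>215)&(v_<275)&(abs(h-24)<6)&(u>50)
q=L[m]; print('pad',len(q),q.mean(0),cv2.minAreaRect(q[:,:2].astype(np.float32)))
print('pad rect world',cv2.minAreaRect((W[m][:,:2]*1000).astype(np.float32)),np.median(W[m][:,2]))
for n,s in (('L',1),('R',-1)):
    m=(h>106)&(h<117)&(v*s>70)&(v*s<150)&(abs(u)<60); print(n,cv2.minAreaRect(L[m][:,:2].astype(np.float32)))
m=(abs(v)<55)&(u>-45)&(u<80)&(h>42); q=L[m]
for a in range(-40,80,15):
    s=q[(q[:,0]>a)&(q[:,0]<a+15)]
    if len(s)>5: print(a,np.round(np.percentile(s[:,1],[1,99]),1),'h',np.round(np.percentile(s[:,2],[2,98]),1))
```

```text
pad 2495 [ 102.31010175 -185.45695249   23.72085987] ((98.84840393066406, -186.53236389160156), (69.63587951660156, 64.76744079589844), 0.5749765038490295)
pad rect world ((572.4217529296875, -197.70025634765625), (64.7674560546875, 69.6358871459961), 77.875) 0.06884986488681089
L ((-2.919055938720703, 114.60481262207031), (54.2542839050293, 54.475616455078125), 88.06649780273438)
R ((5.514499664306641, -112.57693481445312), (54.44742202758789, 54.464054107666016), 1.9863137006759644)
-40 [-19.4  33.8] h [53.1 60.9]
-25 [-19.2  34.1] h [60.4 67.8]
-10 [-18.3  34.4] h [67.5 75.7]
5 [-17.9  34.7] h [75.3 83. ]
20 [-17.5  35.1] h [82.7 90.8]
35 [-17.5  35.5] h [90.3 98.6]
50 [-17.1  35.6] h [71.  98.4]
65 [-16.9  35.3] h [51.4 87.4]
```

```bash
python3 -m inch '[[[-0.7,0,0],[0.5,12.5,30],-1],[[0,0,0],[0,0,33],-1],[[0,0,0],[0,0,30],-1],[[0,0,0],[0,0,25],-1],[[0,0,0],[0,0,0],-1]]'
python3 - <<'E'
from h import *
R=Rtool(28,np.radians(12.1)); t=world(17.7,8,41.4)
go(t,R)
E
```

```text
time_s: 3.32
eef_pos: [0.5571, 0.0053, 0.144]
eef_rot: [[0.213, 0.865, -0.455], [0.977, -0.189, 0.099], [-0.0, -0.466, -0.885]]
ft_force: [-1.0, -0.4, 0.1]
width: 1.002
total rot (deg, tool) [ 0.26 -0.1  -0.2 ] shift now-frame [ 0.   7.7 61. ] shift in goal frame [ 0.1  8.  61. ]
```

```bash
python3 -m inch '[[[0,0,0],[0,7.5,20],-1],[[0,0,0],[0,0,20],-1],[[0,0,0],[0,0,15],-1],[[0,0,0],[0,0,5],-1],[[0,0,0],[0,0,0],-1]]'
python3 - <<'E'
from h import *
R=Rtool(28,np.radians(12.1)); t=world(17.7,8,41.4)
go(t,R); shot('wrist','w3.png'); shot('scene','s3.png')
E
```

```text
time_s: 3.73
eef_pos: [0.5423, 0.0078, 0.0894]
eef_rot: [[0.215, 0.869, -0.446], [0.977, -0.191, 0.098], [0.0, -0.457, -0.889]]
ft_force: [-0.6, 1.1, -0.5]
width: 0.999
total rot (deg, tool) [ 0.81 -0.14 -0.26] shift now-frame [ 0.7 -4.5  5.6] shift in goal frame [ 0.8 -4.5  5.7]
```

View pics/s3.png

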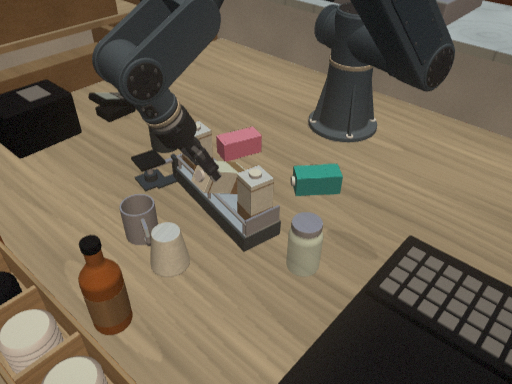

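View pics/w3.png

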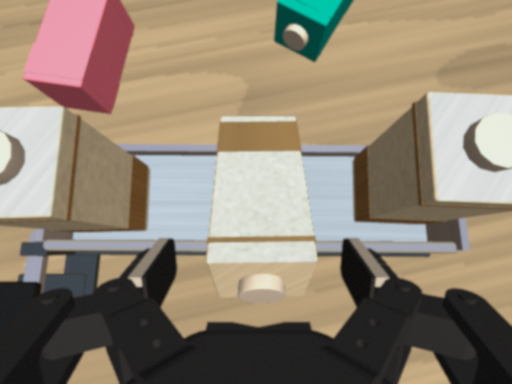

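The pictures show the carton centred between the fingers (208–315 against finger tips at 175 and 342), clear of the neighbours. I close in and grip.

```bash
python3 -m inch '[[[0,0,0],[0.5,-4,5],-1],[[0,0,0],[0,0,0],-1],[[0,0,0],[0,0,0],1],[[0,0,0],[0,0,0],1],[[0,0,0],[0,0,0],1]]' 50
python3 -m inch '[[[0,0,0],[0,0,0],1],[[0,0,0],[0,0,0],1],[[0,0,0],[0,0,0],1],[[0,0,0],[0,0,0],1],[[0,0,0],[0,0,0],1]]' 50
python3 - <<'E'
from h import *
R=Rtool(28,np.radians(12.1)); t=world(17.7,8,41.4)
go(t,R); shot('wrist','w4.png'); shot('scene','s4.png')
E
```

```text
time_s: 4.25
eef_pos: [0.5367, 0.0088, 0.0851]
eef_rot: [[0.216, 0.868, -0.447], [0.976, -0.192, 0.099], [0.0, -0.458, -0.889]]
ft_force: [0.5, 0.3, 2.2]
width: 0.621
time_s: 4.67
eef_pos: [0.5366, 0.0088, 0.0851]
eef_rot: [[0.216, 0.868, -0.447], [0.976, -0.192, 0.099], [0.0, -0.458, -0.889]]
ft_force: [1.2, 0.8, 4.2]
width: 0.621
total rot (deg, tool) [ 0.73 -0.19 -0.34] shift now-frame [ 1.  -1.3 -0.8] shift in goal frame [ 1.  -1.3 -0.8]
```

View pics/w4.png

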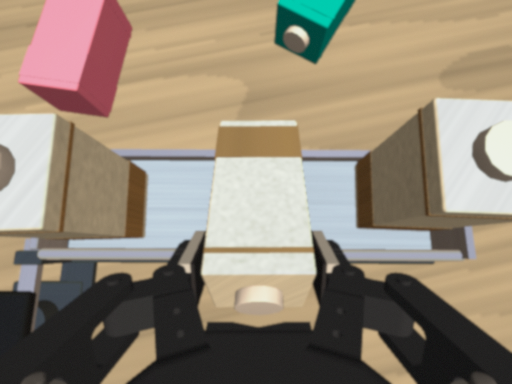

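```bash
python3 -m inch '[[[0,0,0],[0,-3,-6],1],[[0,0,0],[0,-6,-11],1],[[0,0,0],[0,-7,-14],1],[[0,0,0],[0,-7,-14],1],[[0,0,0],[0,-3,-6],1]]' 50
python3 - <<'E'
from h import *
shot('wrist','w5.png'); print(sensors.get_obs()['ft_force'])
E
```

```text
time_s: 5.18
eef_pos: [0.5375, 0.0084, 0.1439]
eef_rot: [[0.216, 0.869, -0.445], [0.976, -0.192, 0.098], [-0.0, -0.456, -0.89]]
ft_force: [1.0, 0.8, -2.2]
width: 0.618
[ 0.06124943  0.79770341 -2.64728719]
```

View pics/w5.png

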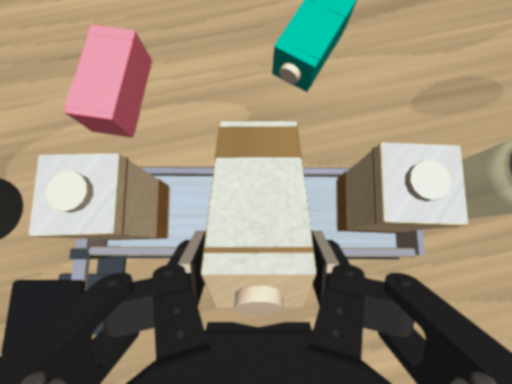

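The carton sits unchanged in the grip and is clear of the lane. Now I turn it up.

```bash
python3 -m inch '[[[-4,0,0],[0,0,0],1],[[-6,0,0],[0,0,0],1],[[-6.5,0,0],[0,0,0],1],[[-6.5,0,0],[0,0,0],1],[[-6.5,0,0],[0,0,0],1]]' 50
python3 -m inch '[[[-6.5,0,0],[0,0,0],1],[[-6.5,0,0],[0,0,0],1],[[-6.5,0,0],[0,0,0],1],[[-6.5,0,0],[0,0,0],1],[[-6,0,0],[0,0,0],1]]' 50
python3 -m inch '[[[-2,0,0],[0,0,0],1],[[0,0,0],[0,0,0],1],[[0,0,0],[0,0,0],1]]' 50
python3 - <<'E'
from h import *
o,im,d=shot('wrist','w6.png');np.savez('w6.npz',W=cloud('wrist',o,d)); o,im,d=shot('scene','s6.png');np.savez('s6.npz',W=cloud('scene',o,d)); print(lane(np.array(o['eef_pos'])),o['joints'])
E
```

```text
time_s: 5.65
eef_pos: [0.5364, 0.0086, 0.1423]
eef_rot: [[0.216, 0.975, 0.043], [0.976, -0.216, -0.01], [-0.0, 0.044, -0.999]]
ft_force: [0.2, -0.5, -3.2]
width: 0.623
time_s: 6.07
eef_pos: [0.5341, 0.0059, 0.1449]
eef_rot: [[0.21, 0.822, 0.529], [0.978, -0.181, -0.106], [0.008, 0.539, -0.842]]
ft_force: [50.6, 11.8, 34.4]
width: 0.622
time_s: 6.32
eef_pos: [0.5425, 0.004, 0.1565]
eef_rot: [[0.21, 0.808, 0.55], [0.978, -0.179, -0.111], [0.009, 0.561, -0.828]]
ft_force: [0.4, -0.2, -2.9]
width: 0.619
[ 25.87867996   3.6450835  111.58957959] [-1.13785482e+01  2.19071975e+01  1.23904989e+02 -1.55797400e+01
  4.59211774e-02 -7.34857521e+01]
```

View pics/w6.png

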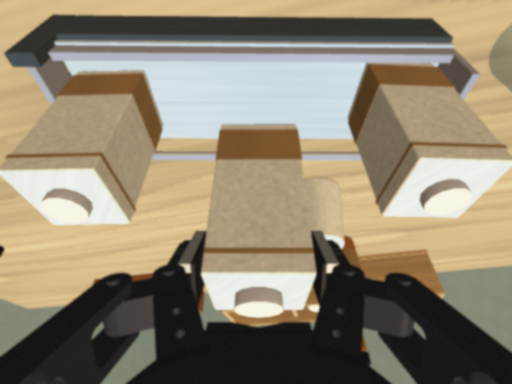

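View pics/s6.png

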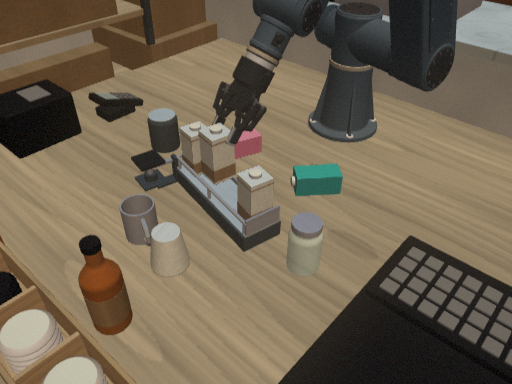

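Joint 5 reached its 0° limit at a tilt of 34°, so the gripper cannot stay at this tilt lower down. I will set the lower edge down with less tilt, then pivot the carton flat about that edge with a light grip.

```bash
python3 -m inch '[[[5,0,0],[0,0,0],1],[[6,0,0],[0,0,0],1],[[1,0,0],[0,0,0],1],[[0,0,0],[0,0,0],1],[[0,0,0],[0,0,0],1]]' 50
cat >> h.py <<'E'
def st():
    o=sensors.get_obs(); R=np.array(o['eef_rot']); d=R[:,2]
    print('t',round(o['time_s'],2),'uvh',np.round(lane(np.array(o['eef_pos'])),1),'tilt',round(np.degrees(np.arctan2(d@LX,-d[2])),2),'roll',round(np.degrees(d@LY),2),'yaw',round(np.degrees(np.arctan2(R[1,0],R[0,0]))-77.3,2),'J',np.round(o['joints'],1),'F',np.round(o['ft_force'],1),'w',round(o['width'],3))
    print('updir tool',np.round(R.T@[0,0,1],3),'lx tool',np.round(R.T@LX,3))
E
python3 - <<'E'
from h import *
st(); go(world(24.2,2.5,75),Rtool(-22))
E
```

```text
time_s: 6.83
eef_pos: [0.5417, 0.0001, 0.1552]
eef_rot: [[0.217, 0.89, 0.401], [0.976, -0.197, -0.09], [-0.001, 0.411, -0.912]]
ft_force: [-0.2, 0.8, -2.4]
width: 0.624
t 6.83 uvh [ 25.4  -0.3 110.2] tilt 24.24 roll 0.02 yaw 0.17 J [-11.5  21.1 116.   -1.5  18.7 -87.7] F [-0.2  0.8 -2.4] w 0.624
updir tool [-0.001  0.411 -0.912] lx tool [-0.003  0.912  0.411]
total rot (deg, tool) [ 2.24 -0.01  0.18] shift now-frame [  2.8 -15.6  31.6] shift in goal frame [  2.8 -14.3  32.2]
```

```bash
python3 - <<'E'
from h import *
go(world(21.5,2.5,70),Rtool(-24.5))
E
python3 -m inch '[[[0,0,0],[1,-5,9],1],[[0,0,0],[1,-5,9],1],[[0,0,0],[0.8,-5,9],1],[[0,0,0],[0,-4,8],1],[[0,0,0],[0,0,0],1]]' 50
python3 - <<'E'
from h import *
st();go(world(21.5,2.5,70),Rtool(-24.5))
E
```

```text
total rot (deg, tool) [-0.26 -0.02  0.18] shift now-frame [  2.8 -20.1  35.1] shift in goal frame [  2.8 -20.2  35. ]
time_s: 7.25
eef_pos: [0.5357, 0.0043, 0.1127]
eef_rot: [[0.217, 0.893, 0.394], [0.976, -0.198, -0.089], [-0.001, 0.404, -0.915]]
ft_force: [-0.1, 0.7, -1.8]
width: 0.623
t 7.25 uvh [18.6  2.4 67.7] tilt 23.81 roll 0.01 yaw 0.19 J [-11.1  26.  118.7  -3.2  11.4 -85.5] F [-0.1  0.7 -1.8] w 0.623
updir tool [-0.001  0.404 -0.915] lx tool [-0.003  0.915  0.404]
total rot (deg, tool) [-0.69 -0.01  0.2 ] shift now-frame [ 0.   3.5 -0.9] shift in goal frame [ 0.1  3.6 -0.9]
```

```bash
python3 -m inch '[[[-1.5,0,0],[0,1.5,0],1],[[-1.3,0,0],[0,1.5,0],1],[[0,0,0],[0,0,0],1],[[0,0,0],[0,0,0],1]]' 50
python3 - <<'E'
from h import *
st()
o,im,d=shot('scene','s7.png'); W=cloud('scene',o,d); np.savez('s7.npz',W=W,im=im)
L=lane(W); u,v,h=L[...,0],L[...,1],L[...,2]
m=(abs(v-2)<45)&(u>-40)&(u<70)&(h>2); 
q=L[m]
# back face (+x side visible from scene): points by height
for a in range(0,125,8):
    s=q[(q[:,2]>a)&(q[:,2]<a+8)&(abs(q[:,1]-3)<25)]
    if len(s)>3: print(a,len(s),'u',np.round(np.percentile(s[:,0],[5,50,95]),1),'v',np.round(np.percentile(s[:,1],[1,99]),1))
cv2.imwrite('pics/s7z.png',cv2.cvtColor(cv2.resize(im[100:260,130:310],None,fx=4,fy=3.7,interpolation=cv2.INTER_CUBIC),cv2.COLOR_RGB2BGR))
E
```

```text
time_s: 7.58
eef_pos: [0.5403, 0.0033, 0.1163]
eef_rot: [[0.217, 0.871, 0.441], [0.976, -0.193, -0.099], [-0.001, 0.452, -0.892]]
ft_force: [-0.2, 0.7, -2.1]
width: 0.62
t 7.58 uvh [23.4  2.5 71.3] tilt 26.87 roll 0.02 yaw 0.19 J [-11.1  26.1 120.4  -6.3   6.7 -82.5] F [-0.2  0.7 -2.1] w 0.62
updir tool [-0.001  0.452 -0.892] lx tool [-0.003  0.892  0.452]
0 32 u [-10.7  33.7  47.6] v [-12.9  27.2]
8 10 u [21.8 43.6 46.9] v [ 1.9 26.9]
16 30 u [-8.4 14.5 47.8] v [ 0.3 28. ]
24 50 u [-0.7 36.9 48.1] v [-20.5  27.8]
32 88 u [-6.9 41.2 48. ] v [-21.   27.7]
40 43 u [-4.8 38.1 39.7] v [-19.7  28. ]
48 49 u [-8.1 38.8 40.5] v [-20.9  27.8]
56 62 u [-8.5 27.9 41.4] v [-20.   27.9]
64 52 u [-5.7 40.3 42.7] v [-21.4  28. ]
72 60 u [-3.2 41.  43.4] v [-17.3  28. ]
80 52 u [-2.1 35.6 45. ] v [-18.2  27.9]
88 62 u [-6.2 41.3 45.6] v [-19.6  28. ]
96 50 u [ 3.9 45.6 46.8] v [-20.7  27.9]
104 44 u [21.4 46.6 47.9] v [-18.   27.9]
112 55 u [16.  47.7 49.2] v [-19.7  27.9]
120 177 u [17.2 38.6 49. ] v [-20.8  27.8]
```

View pics/s7z.png

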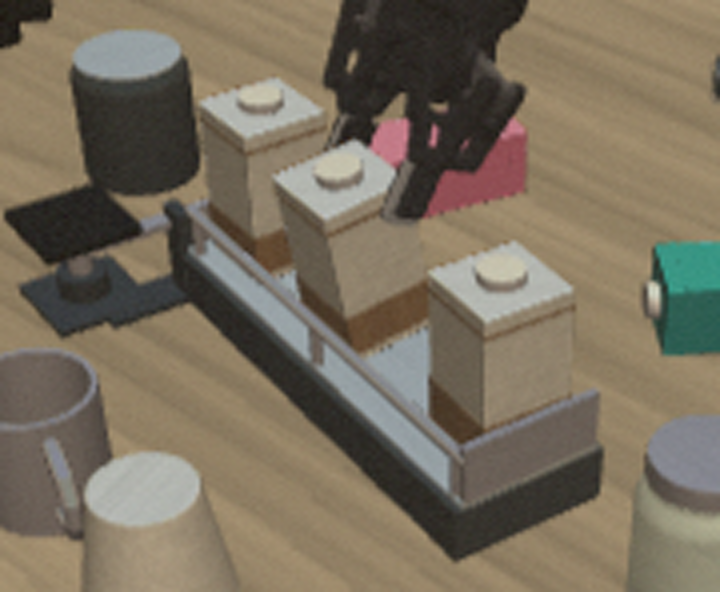

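```bash
python3 -m inch '[[[0,0,0],[0,-3,2],1],[[0,0,0],[0,-3,2],1],[[0,0,0],[0,-1.6,2.2],1],[[0,0,0],[0,0,0],1],[[0,0,0],[0,0,0],1]]' 50
python3 - <<'E'
from h import *
st()
E
```

```text
time_s: 8.05
eef_pos: [0.537, 0.004, 0.1072]
eef_rot: [[0.217, 0.871, 0.442], [0.976, -0.193, -0.099], [-0.001, 0.453, -0.892]]
ft_force: [0.1, -0.3, -3.5]
width: 0.619
t 8.05 uvh [19.9  2.4 62.2] tilt 26.91 roll 0.02 yaw 0.18 J [-11.   27.2 121.3  -9.1   4.6 -79.6] F [ 0.1 -0.3 -3.5] w 0.619
updir tool [-0.001  0.453 -0.892] lx tool [-0.003  0.892  0.453]
```

```bash
python3 -m inch '[[[0,0,0],[0,-0.5,0.9],1],[[0,0,0],[0,-0.5,0.9],1],[[0,0,0],[0,0,0],1]]' 50
python3 -m inch '[[[0,0,0],[0,-0.5,0.9],1],[[0,0,0],[0,0,0],1]]' 50
python3 - <<'E'
from h import *
st()
E
```

```text
time_s: 8.3
eef_pos: [0.5371, 0.0039, 0.1053]
eef_rot: [[0.217, 0.87, 0.442], [0.976, -0.193, -0.099], [-0.001, 0.453, -0.892]]
ft_force: [0.1, 0.1, -1.7]
width: 0.623
time_s: 8.47
eef_pos: [0.537, 0.0039, 0.1043]
eef_rot: [[0.217, 0.87, 0.442], [0.976, -0.193, -0.099], [-0.001, 0.453, -0.891]]
ft_force: [0.0, 0.1, -2.8]
width: 0.619
t 8.47 uvh [20.   2.4 59.3] tilt 26.94 roll 0.02 yaw 0.17 J [-11.   27.6 121.5 -10.4   4.  -78.3] F [ 0.   0.1 -2.8] w 0.619
updir tool [-0.001  0.453 -0.891] lx tool [-0.003  0.891  0.453]
```

```bash
python3 -m inch '[[[0,0,0],[0,-0.5,0.9],1],[[0,0,0],[0,0,0],1]]' 50
python3 -m inch '[[[0,0,0],[0,-0.5,0.9],1],[[0,0,0],[0,0,0],1]]' 50
python3 -m inch '[[[0,0,0],[0,-0.5,0.9],1],[[0,0,0],[0,0,0],1]]' 50
python3 - <<'E'
from h import *
st()
E
```

```text
time_s: 8.63
eef_pos: [0.5372, 0.0039, 0.1038]
eef_rot: [[0.217, 0.87, 0.443], [0.976, -0.193, -0.099], [-0.001, 0.454, -0.891]]
ft_force: [-1.9, 0.4, 1.8]
width: 0.618
time_s: 8.8
eef_pos: [0.5373, 0.0039, 0.1038]
eef_rot: [[0.217, 0.869, 0.445], [0.976, -0.192, -0.1], [-0.001, 0.456, -0.89]]
ft_force: [-4.9, -0.1, 11.0]
width: 0.622
time_s: 8.97
eef_pos: [0.5373, 0.004, 0.1037]
eef_rot: [[0.216, 0.868, 0.446], [0.976, -0.192, -0.1], [-0.001, 0.457, -0.889]]
ft_force: [-9.0, 0.6, 18.6]
width: 0.618
t 8.97 uvh [20.3  2.5 58.7] tilt 27.22 roll 0.04 yaw 0.2 J [-11.   27.8 121.7 -12.2   3.4 -76.6] F [-9.   0.6 18.6] w 0.618
updir tool [-0.001  0.457 -0.889] lx tool [-0.003  0.889  0.457]
```

```bash
python3 -m inch '[[[0,0,0],[0,0.6,-1.2],1],[[0,0,0],[0,0,0],1],[[0.3,0,0],[0,-2,-0.4],1],[[0.3,0,0],[0,-2,-0.4],1],[[0,0,0],[0,0,0],1]]' 20
python3 - <<'E'
from h import *
st()
E
python3 -m inch '[[[0.3,0,0],[0,-2,-0.4],1],[[0.3,0,0],[0,-2,-0.4],1],[[0,0,0],[0,0,0],1],[[0,0,0],[0,0,0],1]]' 20
python3 - <<'E'
from h import *
st()
o,im,d=shot('scene','s8.png'); W=cloud('scene',o,d); np.savez('s8.npz',W=W,im=im)
L=lane(W); u,v,h=L[...,0],L[...,1],L[...,2]
q=L[(abs(v-2)<25)&(u>15)&(u<70)&(h>40)]
for a in range(40,125,8):
    s=q[(q[:,2]>a)&(q[:,2]<a+8)]
    if len(s)>3: print(a,len(s),'u',np.round(np.percentile(s[:,0],[50,95]),1))
cv2.imwrite('pics/s8z.png',cv2.cvtColor(cv2.resize(im[100:260,130:310],None,fx=4,fy=3.7,interpolation=cv2.INTER_CUBIC),cv2.COLOR_RGB2BGR))
E
```

```text
time_s: 9.38
eef_pos: [0.5366, 0.0041, 0.1036]
eef_rot: [[0.217, 0.871, 0.44], [0.976, -0.193, -0.098], [-0.001, 0.451, -0.892]]
ft_force: [0.9, -1.3, 8.0]
width: 0.623
t 9.38 uvh [19.6  2.4 58.6] tilt 26.82 roll 0.05 yaw 0.17 J [-11.1  27.7 121.5  -9.6   4.1 -79.1] F [ 0.9 -1.3  8. ] w 0.623
updir tool [-0.001  0.451 -0.892] lx tool [-0.003  0.892  0.451]
time_s: 9.72
eef_pos: [0.5327, 0.0051, 0.1023]
eef_rot: [[0.217, 0.876, 0.431], [0.976, -0.194, -0.096], [-0.0, 0.441, -0.897]]
ft_force: [2.3, -1.1, 5.5]
width: 0.625
t 9.72 uvh [15.5  2.6 57.3] tilt 26.19 roll 0.05 yaw 0.17 J [-11.   27.6 121.6  -8.3   4.7 -80.4] F [ 2.3 -1.1  5.5] w 0.625
updir tool [-0.     0.441 -0.897] lx tool [-0.003  0.897  0.441]
40 30 u [35.1 36.1]
48 30 u [36.2 37.3]
56 33 u [36.5 37.7]
64 25 u [37.4 38.4]
72 34 u [38.5 39.3]
80 37 u [39.1 40.5]
88 30 u [40.3 41. ]
96 37 u [40.7 41.8]
104 56 u [41.  42.7]
112 134 u [28.8 40.4]
120 43 u [21.  27.4]
```

View pics/s8z.png

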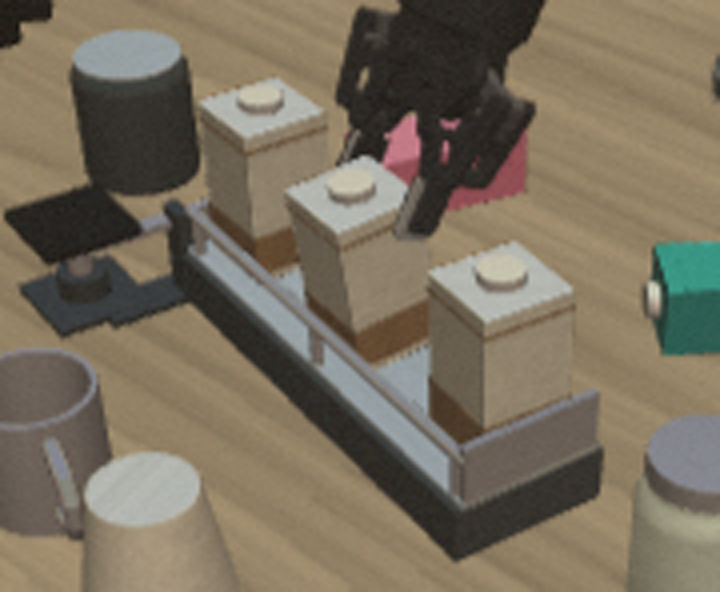

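The carton stands on its edge with the lean down to about 6°, and forces are small. I continue the arc.

```bash
python3 -m inch '[[[0.3,0,0],[0,-2,-0.2],1],[[0.3,0,0],[0,-2,-0.2],1],[[0.3,0,0],[0,-2,-0.2],1],[[0,0,0],[0,0,0],1],[[0,0,0],[0,0,0],1]]' 20
cat > lean.py <<'E'
import sys
from h import *
st()
o,im,d=shot('scene',sys.argv[1]+'.png'); W=cloud('scene',o,d); np.savez(sys.argv[1]+'.npz',W=W,im=im)
L=lane(W); u,v,h=L[...,0],L[...,1],L[...,2]
def fit(vc):
    q=L[(abs(v-vc)<20)&(u>15)&(u<70)&(h>40)&(h<106)]
    c=[0,np.percentile(q[:,0],90)]
    q=q[q[:,0]>c[1]-12]
    for _ in range(3):
        c=np.polyfit(q[:,2],q[:,0],1); q=q[abs(np.polyval(c,q[:,2])-q[:,0])<1.5]
    s=L[(h>105)&(abs(v-vc)<40)&(abs(u)<60)]
    return len(q),'lean',round(np.degrees(np.arctan(c[0])),2),'face u at 0',round(c[1],1),'top h med',np.round(np.percentile(s[:,2],[50,98]),1)
print('mid',fit(2)); print('left',fit(115)); print('right',fit(-114))
cv2.imwrite('pics/'+sys.argv[1]+'z.png',cv2.cvtColor(cv2.resize(im[100:260,130:310],None,fx=4,fy=3.7,interpolation=cv2.INTER_CUBIC),cv2.COLOR_RGB2BGR))
E
python3 lean.py s9
```

```text
time_s: 10.18
eef_pos: [0.5252, 0.0068, 0.0992]
eef_rot: [[0.217, 0.885, 0.413], [0.976, -0.196, -0.092], [-0.001, 0.423, -0.906]]
ft_force: [4.6, -0.0, 4.4]
width: 0.621
t 10.18 uvh [ 7.8  2.5 54.2] tilt 25.04 roll 0.03 yaw 0.18 J [-11.   27.6 121.8  -6.9   5.7 -81.8] F [ 4.6 -0.   4.4] w 0.621
updir tool [-0.001  0.423 -0.906] lx tool [-0.003  0.906  0.423]
mid (199, 'lean', np.float64(2.52), 'face u at 0', np.float64(30.7), 'top h med', array([180.8, 274.3]))
left (240, 'lean', np.float64(-0.07), 'face u at 0', np.float64(25.0), 'top h med', array([112.5, 121.3]))
right (176, 'lean', np.float64(-0.25), 'face u at 0', np.float64(33.0), 'top h med', array([112.8, 122.1]))
```

```bash
python3 -m inch '[[[0.2,0,0],[0,-1.8,-0.5],1],[[0.2,0,0],[0,-1.8,-0.5],1],[[0,0,0],[0,0,0],1],[[0,0,0],[0,0,0],1]]' 20
python3 lean.py s10
```

```text
time_s: 10.57
eef_pos: [0.5192, 0.0078, 0.0975]
eef_rot: [[0.217, 0.889, 0.402], [0.976, -0.197, -0.091], [-0.001, 0.412, -0.911]]
ft_force: [2.8, 0.4, 3.7]
width: 0.619
t 10.57 uvh [ 1.8  2.2 52.5] tilt 24.34 roll 0.0 yaw 0.17 J [-11.   27.5 122.1  -6.5   6.1 -82.2] F [2.8 0.4 3.7] w 0.619
updir tool [-0.001  0.412 -0.911] lx tool [-0.003  0.911  0.412]
mid (207, 'lean', np.float64(0.9), 'face u at 0', np.float64(28.4), 'top h med', array([174. , 268.3]))
left (251, 'lean', np.float64(0.07), 'face u at 0', np.float64(24.8), 'top h med', array([112.5, 121.3]))
right (161, 'lean', np.float64(0.21), 'face u at 0', np.float64(32.4), 'top h med', array([112.7, 121.7]))
```

View pics/s10z.png

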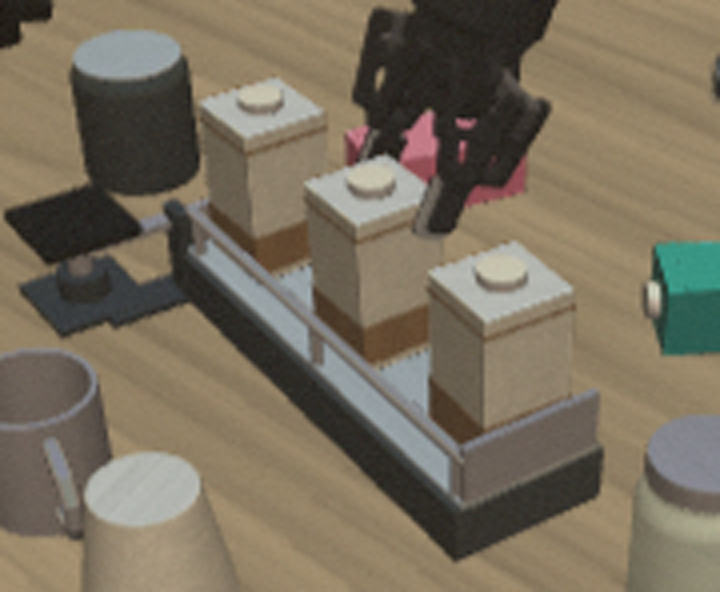

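The carton is upright to within 1° and centred. I open, then back off along the tool axis.

```bash
python3 -m inch '[[[0,0,0],[0,0,0],-1],[[0,0,0],[0,0,0],-1],[[0,0,0],[0,0,0],-1],[[0,0,0],[0,0,0],-1],[[0,0,0],[0,0,0],-1]]'
python3 -m inch '[[[0,0,0],[0,0,-15],-1],[[0,0,0],[0,0,-25],-1],[[0,0,0],[0,0,-35],-1],[[0,0,0],[0,0,-35],-1],[[0,0,0],[0,0,-35],-1]]'
python3 -m inch '[[[4,0,0],[0,0,-20],-1],[[5,0,0],[0,0,-20],-1],[[5,0,0],[0,0,0],-1],[[5,0,0],[0,0,0],-1],[[5,0,0],[0,0,0],-1]]'
python3 lean.py s11
python3 - <<'E'
from h import *
for c in ('top','wrist'):
    o,im,d=shot(c,c+'11.png'); W=cloud(c,o,d); np.savez(c+'11.npz',W=W,im=im)
    L=lane(W); u,v,h=L[...,0],L[...,1],L[...,2]
    for n,lo,hi in (('L',70,150),('M',-50,55),('R',-150,-70)):
        m=(h>106)&(h<117)&(v>lo)&(v<hi)&(abs(u)<60); print(c,n,m.sum(),cv2.minAreaRect(L[m][:,:2].astype(np.float32)) if m.sum()>5 else '')
E
```

```text
time_s: 11.03
eef_pos: [0.5188, 0.0079, 0.0971]
eef_rot: [[0.217, 0.89, 0.401], [0.976, -0.197, -0.09], [-0.001, 0.411, -0.912]]
ft_force: [-0.5, 0.3, -0.3]
width: 1.003
time_s: 11.45
eef_pos: [0.4596, 0.0212, 0.2302]
eef_rot: [[0.217, 0.89, 0.401], [0.976, -0.197, -0.09], [-0.001, 0.411, -0.912]]
ft_force: [0.2, 0.1, 0.5]
width: 1.0
time_s: 11.87
eef_pos: [0.4463, 0.0244, 0.268]
eef_rot: [[0.217, 0.976, 0.005], [0.976, -0.217, -0.002], [-0.001, 0.005, -1.0]]
ft_force: [-0.0, -0.8, -0.5]
width: 0.999
t 11.87 uvh [-73.    2.4 223. ] tilt 0.3 roll -0.06 yaw 0.19 J [-1.12e+01  1.08e+01  1.01e+02 -1.00e-01  6.79e+01 -8.87e+01] F [-0.  -0.8 -0.5] w 0.999
updir tool [-0.001  0.005 -1.   ] lx tool [-0.003  1.     0.005]
mid (222, 'lean', np.float64(0.09), 'face u at 0', np.float64(27.5), 'top h med', array([353.5, 417.8]))
left (254, 'lean', np.float64(-0.06), 'face u at 0', np.float64(24.9), 'top h med', array([112.5, 121.5]))
right (172, 'lean', np.float64(-0.08), 'face u at 0', np.float64(32.7), 'top h med', array([112.9, 121.3]))
top L 354 ((-5.012388229370117, 112.3745346069336), (54.17692184448242, 54.56330108642578), 88.45555877685547)
top M 0 
top R 213 ((3.1680641174316406, -124.82054138183594), (35.66197967529297, 54.785400390625), 89.80160522460938)
wrist L 1424 ((-3.9449195861816406, 115.06985473632812), (55.12661361694336, 53.76812744140625), 88.48178100585938)
wrist M 1734 ((-0.45183753967285156, 2.842693328857422), (54.52394485473633, 53.83823013305664), 0.63552325963974)
wrist R 1260 ((4.721735000610352, -112.16685485839844), (54.3543586730957, 54.437808990478516), 1.8328776359558105)
```

View pics/s11z.png

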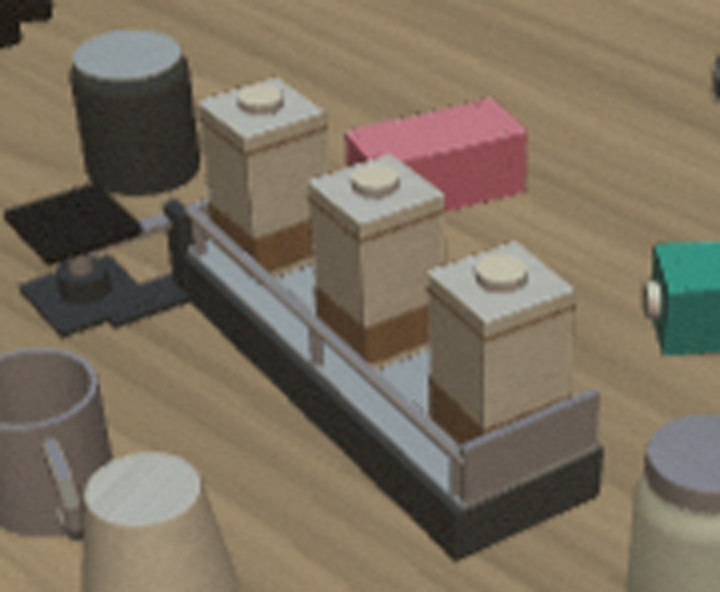

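View pics/wrist11.png

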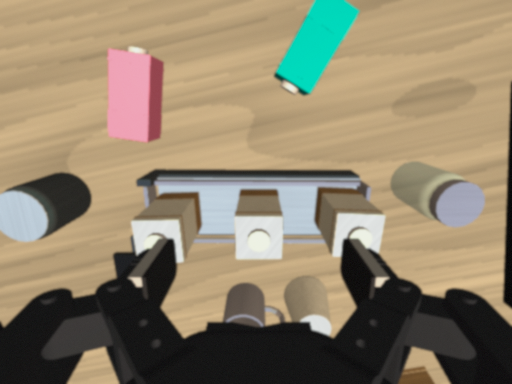

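The carton stands upright and free at about (0, +3) mm from the gap's middle (0.1° lean), and the neighbours have not moved. Now to the pad with the fingers shut.

```bash
python3 -m inch '[[[0,0,0],[-22,20,0],1],[[0,0,0],[-28,26,0],1],[[0,0,0],[-28,26,0],1],[[0,0,0],[-28,26,0],1],[[0,0,0],[-28,26,0],1]]' 30
python3 -m inch '[[[0,0,0],[-28,26,0],1],[[0,0,0],[-20,18,0],1],[[0,0,0],[-8,4,0],1],[[0,0,0],[0,0,0],1],[[0,0,0],[0,0,0],1]]'
python3 - <<'E'
from h import *
st(); go(world(100,-188,50),Rtool(0))
o,im,d=shot('wrist','w12.png'); np.savez('w12.npz',W=cloud('wrist',o,d))
E
```

```text
time_s: 12.43
eef_pos: [0.5373, -0.1338, 0.2673]
eef_rot: [[0.216, 0.976, 0.006], [0.976, -0.216, -0.002], [-0.001, 0.007, -1.0]]
ft_force: [0.0, 0.3, -0.5]
width: 0.303
time_s: 12.85
eef_pos: [0.5715, -0.1971, 0.2676]
eef_rot: [[0.217, 0.976, 0.005], [0.976, -0.217, -0.001], [0.0, 0.005, -1.0]]
ft_force: [-0.3, 0.9, -0.2]
width: -0.002
t 12.85 uvh [  97.8 -186.2  222.6] tilt 0.29 roll 0.02 yaw 0.15 J [-2.970e+01  2.440e+01  8.030e+01  1.000e-01  7.500e+01 -1.071e+02] F [-0.3  0.9 -0.2] w -0.002
updir tool [ 0.     0.005 -1.   ] lx tool [-0.003  1.     0.005]
total rot (deg, tool) [ 0.29 -0.02  0.15] shift now-frame [ -1.9   1.3 172.6] shift in goal frame [ -1.8   2.2 172.6]
```

View pics/w12.png

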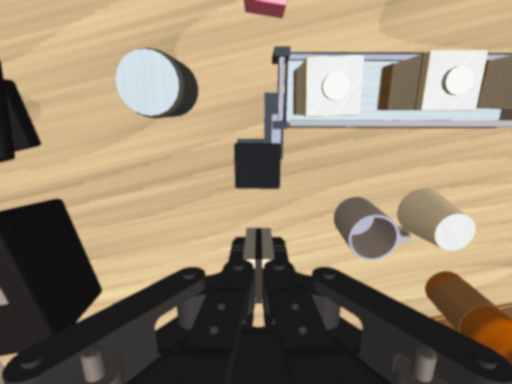

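The pad shows at (257,163), straight ahead of the shut fingers' axis (258), clear of the jug and the right carton. I measure its centre.

Run:
```python
from h import *
o=sensors.get_obs(); W=np.load('w12.npz')['W']; L=lane(W); h=L[...,2]
v_,u_=np.mgrid[0:384,0:512]
m=(u_>225)&(u_<290)&(v_>130)&(v_<195)&(abs(h-24)<4)&(L[...,0]>62)
q=L[m]; print(m.sum(),np.median(q,0),np.percentile(q,[1,99],axis=0),cv2.minAreaRect(q[:,:2].astype(np.float32)))
# carton right/gate tops
```

```text
2088 [ 100.85097352 -187.53761199   24.2205698 ] [[  71.12866077 -218.15016232   21.57658426]
 [ 132.35735914 -155.84564973   25.91711696]] ((101.45968627929688, -187.03334045410156), (62.57263946533203, 64.02237701416016), 0.19585256278514862)
```

```bash
python3 -m inch '[[[0,0,0],[-0.5,3,25],1],[[0,0,0],[0,0,38],1],[[0,0,0],[0,0,38],1],[[0,0,0],[0,0,38],1],[[0,0,0],[0,0,30],1]]'
python3 -m inch '[[[0,0,0],[0,0,14],1],[[0,0,0],[0,0,0],1],[[0,0,0],[0,0,0],1]]'
python3 -c "
from h import *
st()"
```

```text
time_s: 13.32
eef_pos: [0.5753, -0.197, 0.0976]
eef_rot: [[0.215, 0.977, 0.005], [0.977, -0.215, -0.001], [0.0, 0.005, -1.0]]
ft_force: [-0.2, 0.2, 0.3]
width: 0.002
time_s: 13.57
eef_pos: [0.5766, -0.1983, 0.0854]
eef_rot: [[0.215, 0.977, 0.006], [0.977, -0.215, -0.002], [-0.0, 0.006, -1.0]]
ft_force: [-0.1, -0.9, 0.3]
width: -0.0
t 13.57 uvh [ 103.  -186.2   40.4] tilt 0.34 roll -0.02 yaw 0.26 J [-2.950e+01  3.690e+01  9.000e+01  1.000e-01  5.270e+01 -1.071e+02] F [-0.1 -0.9  0.3] w -0.0
updir tool [-0.     0.006 -1.   ] lx tool [-0.005  1.     0.006]
```

```bash
python3 -m inch '[[[0,0,0],[0,-1,8],1],[[0,0,0],[0,0,5],1],[[0,0,0],[0,0,1.5],1],[[0,0,0],[0,0,0],1]]'
python3 -m inch '[[[0,0,0],[0,0,1],1],[[0,0,0],[0,0,1],1],[[0,0,0],[0,0,1],1],[[0,0,0],[0,0,0],1]]'
python3 -m inch '[[[0,0,0],[0,0,1],1],[[0,0,0],[0,0,1],1],[[0,0,0],[0,0,1],1],[[0,0,0],[0,0,0],1]]'
python3 -c "
from h import *
st()"
```

```text
time_s: 13.9
eef_pos: [0.5767, -0.2, 0.0713]
eef_rot: [[0.217, 0.976, 0.008], [0.976, -0.217, -0.003], [-0.001, 0.008, -1.0]]
ft_force: [0.8, 1.7, -0.4]
width: 0.001
time_s: 14.23
eef_pos: [0.5766, -0.2001, 0.0679]
eef_rot: [[0.217, 0.976, 0.007], [0.976, -0.217, -0.003], [-0.001, 0.008, -1.0]]
ft_force: [0.4, 0.7, 0.3]
width: 0.001
time_s: 14.57
eef_pos: [0.5765, -0.2, 0.0647]
eef_rot: [[0.217, 0.976, 0.007], [0.976, -0.217, -0.003], [-0.001, 0.007, -1.0]]
ft_force: [-0.8, -0.1, 0.5]
width: 0.001
t 14.57 uvh [ 103.4 -187.9   19.7] tilt 0.42 roll -0.06 yaw 0.17 J [-2.960e+01  3.860e+01  9.070e+01  1.000e-01  5.020e+01 -1.072e+02] F [-0.8 -0.1  0.5] w 0.001
updir tool [-0.001  0.007 -1.   ] lx tool [-0.003  1.     0.007]
```

No force yet at z = 64.7 mm where contact was expected at 69; I look before going on.

Run:
```python
from h import *
o,im,d=shot('scene','s13.png'); 
cv2.imwrite('pics/s13z.png',cv2.cvtColor(cv2.resize(im[70:230,90:270],None,fx=4,fy=3.7,interpolation=cv2.INTER_CUBIC),cv2.COLOR_RGB2BGR))
shot('wrist','w13.png')
```

```text
(no output)
```

View pics/s13z.png

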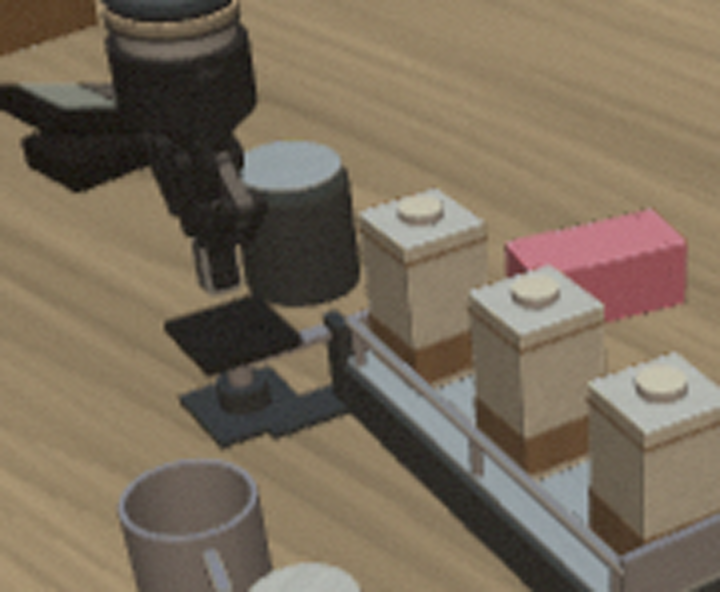

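View pics/w13.png

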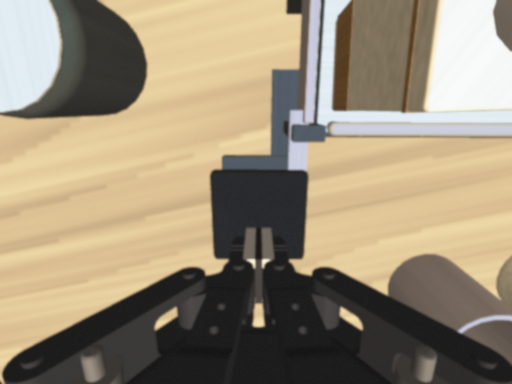

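Run:
```python
from h import *
for c in ('scene','wrist','top'):
    o,im,d=shot(c); W=cloud(c,o,d); L=lane(W)
    if c=='scene':
        for (uu,vv) in [(144,145),(147,146),(144,140),(144,150),(145,153),(155,160),(140,163)]:
            print(c,uu,vv,np.round(L[vv,uu],1),im[vv,uu])
    if c=='wrist':
        for (uu,vv) in [(250,232),(266,232),(250,245),(258,200),(230,240),(290,240),(250,260)]:
            print(c,uu,vv,np.round(L[vv,uu],1),im[vv,uu])
st()
```

```text
scene 144 145 [ 110.6 -175.6   71.9] [39 39 35]
scene 147 146 [ 103.5 -176.3   66.2] [37 33 34]
scene 144 140 [ 107.5 -178.5   83.1] [37 32 29]
scene 144 150 [  59.3 -327.1  -43.1] [140 124  96]
scene 145 153 [  98.6 -212.1   24.9] [42 39 38]
scene 155 160 [  92.1 -169.5   25.4] [35 32 33]
scene 140 163 [ 127.6 -176.9   26.5] [33 35 31]
wrist 250 232 [  92.6 -192.    65.8] [114 106  96]
wrist 266 232 [  93.2 -183.7   64.5] [113 104  94]
wrist 250 245 [  92.8 -191.5   79.7] [114 106  95]
wrist 258 200 [  89.2 -187.9   23.6] [40 42 44]
wrist 230 240 [ 117.3 -206.8   25.5] [44 46 48]
wrist 290 240 [ 117.7 -165.9   24.3] [42 43 47]
wrist 250 260 [  92.8 -191.1   93.2] [241 232 212]
t 14.82 uvh [ 103.6 -187.9   20. ] tilt 0.46 roll -0.07 yaw 0.17 J [-2.960e+01  3.860e+01  9.070e+01  1.000e-01  5.020e+01 -1.072e+02] F [-1.1  0.1 -0.6] w 0.001
updir tool [-0.001  0.008 -1.   ] lx tool [-0.003  1.     0.008]
```

Both cameras put the fingertips at about 60 mm above the deck, roughly 40 mm above the reported TCP, so there is no contact yet. I trust the cameras and force reading, and go down stepwise.

```bash
python3 -m inch '[[[0,0,0],[0,-2,6],1],[[0,0,0],[0,0,6],1],[[0,0,0],[0,0,6],1],[[0,0,0],[0,0,0],1],[[0,0,0],[0,0,0],1]]'
python3 -m inch '[[[0,0,0],[0,0,2],1],[[0,0,0],[0,0,2],1],[[0,0,0],[0,0,2],1],[[0,0,0],[0,0,0],1]]'
python3 - <<'E'
from h import *
o,im,d=shot('scene','s14.png'); L=lane(cloud('scene',o,d))
cv2.imwrite('pics/s14z.png',cv2.cvtColor(cv2.resize(im[110:200,110:220],None,fx=7,fy=6.5,interpolation=cv2.INTER_CUBIC),cv2.COLOR_RGB2BGR))
for r in range(144,160): print(r,[np.round(L[r,c]).astype(int).tolist() for c in (141,144,147)])
o,im,d=shot('wrist','w14.png'); L=lane(cloud('wrist',o,d))
for r in range(215,250,3): print(r,[np.round(L[r,c]).astype(int).tolist() for c in (250,258,266)])
st()
E
```

```text
time_s: 15.23
eef_pos: [0.5743, -0.1994, 0.046]
eef_rot: [[0.217, 0.976, 0.006], [0.976, -0.217, -0.002], [-0.001, 0.006, -1.0]]
ft_force: [0.4, -0.4, -0.0]
width: 0.004
time_s: 15.57
eef_pos: [0.5748, -0.1996, 0.0406]
eef_rot: [[0.217, 0.976, 0.007], [0.976, -0.217, -0.003], [-0.001, 0.007, -1.0]]
ft_force: [0.3, 0.3, 0.1]
width: -0.005
144 [[115, -183, 72], [115, -161, 84], [112, -152, 88]]
145 [[113, -190, 65], [115, -163, 80], [111, -153, 84]]
146 [[113, -191, 62], [110, -178, 68], [104, -174, 68]]
147 [[114, -188, 61], [110, -180, 64], [104, -176, 64]]
148 [[114, -189, 58], [110, -182, 60], [104, -176, 61]]
149 [[114, -193, 53], [110, -183, 56], [106, -173, 60]]
150 [[114, -193, 50], [109, -186, 52], [105, -176, 56]]
151 [[113, -196, 45], [111, -182, 51], [105, -178, 52]]
152 [[115, -193, 44], [111, -183, 48], [105, -179, 48]]
153 [[107, -217, 25], [112, -181, 47], [107, -175, 49]]
154 [[109, -213, 25], [112, -183, 43], [107, -177, 44]]
155 [[111, -208, 26], [112, -183, 40], [108, -175, 43]]
156 [[113, -203, 26], [112, -184, 37], [106, -181, 36]]
157 [[115, -200, 26], [114, -181
[... 298 characters left out ...]
 [[94, -192, 24], [94, -188, 24], [94, -183, 24]]
227 [[95, -192, 25], [96, -188, 24], [96, -183, 23]]
230 [[91, -192, 38], [91, -188, 38], [91, -184, 38]]
233 [[91, -192, 42], [91, -188, 42], [91, -184, 43]]
236 [[92, -192, 45], [91, -188, 46], [91, -184, 46]]
239 [[91, -192, 49], [91, -188, 50], [91, -184, 49]]
242 [[91, -192, 52], [91, -188, 53], [91, -184, 52]]
245 [[91, -191, 56], [91, -188, 55], [91, -184, 55]]
248 [[91, -191, 58], [91, -188, 59], [91, -184, 58]]
t 15.67 uvh [ 101.7 -187.9   -4.1] tilt 0.44 roll -0.07 yaw 0.17 J [-2.970e+01  4.060e+01  9.170e+01  1.000e-01  4.730e+01 -1.072e+02] F [ 0.2 -0.4 -0.9] w 0.001
updir tool [-0.001  0.008 -1.   ] lx tool [-0.003  1.     0.008]
```

View pics/s14z.png

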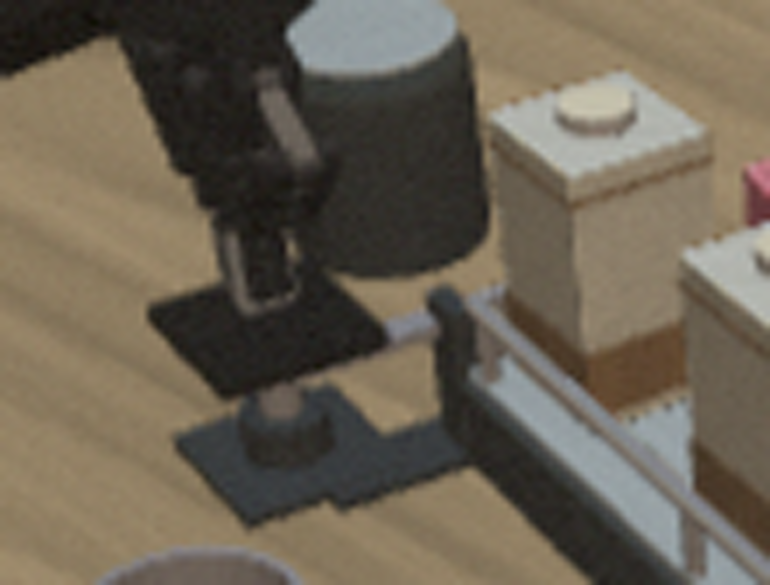

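The tips are now at about 37 mm, 12 mm above the pad top (24 mm), and over its centre. Continuing slowly.

```bash
python3 -m inch '[[[0,0,0],[0,0,3],1],[[0,0,0],[0,0,3],1],[[0,0,0],[0,0,3],1],[[0,0,0],[0,0,0],1]]'
for i in 1; do python3 -m inch '[[[0,0,0],[0,0,1],1],[[0,0,0],[0,0,1],1],[[0,0,0],[0,0,0],1]]'; done
python3 -m inch '[[[0,0,0],[0,0,1],1],[[0,0,0],[0,0,1],1],[[0,0,0],[0,0,0],1]]'
python3 -m inch '[[[0,0,0],[0,0,1],1],[[0,0,0],[0,0,1],1],[[0,0,0],[0,0,0],1]]'
```

```text
time_s: 16.0
eef_pos: [0.5751, -0.1998, 0.0317]
eef_rot: [[0.217, 0.976, 0.008], [0.976, -0.217, -0.003], [-0.001, 0.008, -1.0]]
ft_force: [-0.5, -0.0, 3.4]
width: -0.002
time_s: 16.25
eef_pos: [0.5751, -0.1998, 0.0301]
eef_rot: [[0.217, 0.976, 0.008], [0.976, -0.217, -0.003], [-0.001, 0.008, -1.0]]
ft_force: [-0.7, 0.2, 2.1]
width: -0.0
time_s: 16.5
eef_pos: [0.5751, -0.1998, 0.0279]
eef_rot: [[0.217, 0.976, 0.008], [0.976, -0.217, -0.003], [-0.001, 0.008, -1.0]]
ft_force: [-1.0, 0.0, 3.2]
width: -0.005
time_s: 16.75
eef_pos: [0.5751, -0.1998, 0.0259]
eef_rot: [[0.217, 0.976, 0.008], [0.976, -0.217, -0.003], [-0.001, 0.008, -1.0]]
ft_force: [1.3, 0.3, 4.2]
width: 0.0
```

```bash
cat > padh.py <<'E'
from h import *
F=[]
for c in ('wrist','scene'):
  for k in range(2):
    o,im,d=shot(c,None); F.append(o['ft_force'][2]); L=lane(cloud(c,o,d)); u,v,h=L[...,0],L[...,1],L[...,2]
    pad=(im.max(-1)<70)&(u>72)&(u<130)&(v>-216)&(v<-158)&(h>-25)&(h<26.5)
    deck=(abs(u)<20)&(((v>-80)&(v<-35))|((v>35)&(v<80)))&(abs(h)<8)
    t=(abs(u)<20)&(v<-85)&(v>-140)&(abs(h-112)<6)
    rl=(abs(u-41)<8)&(v>-120)&(v<-40)&(abs(h-34)<6)
    f=lambda m:(int(m.sum()),np.round(np.median(h[m]),2) if m.sum() else None, np.round(h[m].mean(),2) if m.sum() else None)
    print(c,'pad',f(pad),'deck',f(deck),'Rtop',f(t),'rail',f(rl))
    b=pad
    if c=='wrist' and b.sum()>50: 
        q=L[b]; C=np.linalg.lstsq(np.c_[q[:,0]-100,q[:,1]+188,np.ones(len(q))],q[:,2],rcond=None)[0]; print('  fit',np.round(C,3))
print('Fz',np.round(np.mean(F),2)); st()
E
python3 padh.py
```

```text
wrist pad (6186, np.float64(16.52), np.float64(16.61)) deck (0, None, None) Rtop (0, None, None) rail (1783, np.float64(33.42), np.float64(33.24))
  fit [4.0000e-03 0.0000e+00 1.6647e+01]
wrist pad (6179, np.float64(16.54), np.float64(16.64)) deck (0, None, None) Rtop (0, None, None) rail (1784, np.float64(33.39), np.float64(33.22))
  fit [ 4.0000e-03 -1.0000e-03  1.6685e+01]
scene pad (337, np.float64(16.91), np.float64(10.77)) deck (121, np.float64(0.76), np.float64(0.8)) Rtop (175, np.float64(112.53), np.float64(112.25)) rail (89, np.float64(33.77), np.float64(33.36))
scene pad (330, np.float64(16.91), np.float64(10.79)) deck (126, np.float64(1.14), np.float64(1.02)) Rtop (181, np.float64(112.67), np.float64(112.47)) rail (89, np.float64(33.79), np.float64(33.34))
Fz 4.43
t 16.95 uvh [ 102. -188.  -19.] tilt 0.46 roll -0.07 yaw 0.17 J [-2.970e+01  4.190e+01  9.200e+01  1.000e-01  4.570e+01 -1.072e+02] F [-0.7  0.6  4.5] w -0.002
updir tool [-0.001  0.008 -1.   ] lx tool [-0.003  1.     0.008]
```

Pad reads 16.5 mm above the deck (travel about 7.5 mm), force 4.4 N, which agrees with the spring. About 16 mm remains; I go 14.

```bash
python3 -m inch '[[[0,0,0],[0,0,2],1],[[0,0,0],[0,0,2],1],[[0,0,0],[0,0,2],1],[[0,0,0],[0,0,2],1],[[0,0,0],[0,0,0],1]]'
python3 -m inch '[[[0,0,0],[0,0,2],1],[[0,0,0],[0,0,2],1],[[0,0,0],[0,0,1.5],1],[[0,0,0],[0,0,0],1],[[0,0,0],[0,0,0],1]]'
python3 padh.py
```

```text
time_s: 17.37
eef_pos: [0.5751, -0.1998, 0.0179]
eef_rot: [[0.217, 0.976, 0.007], [0.976, -0.217, -0.003], [-0.001, 0.008, -1.0]]
ft_force: [-1.0, 0.5, 6.9]
width: -0.007
time_s: 17.78
eef_pos: [0.5751, -0.1998, 0.0129]
eef_rot: [[0.217, 0.976, 0.007], [0.976, -0.217, -0.003], [-0.001, 0.008, -1.0]]
ft_force: [-2.1, 0.6, 8.5]
width: -0.002
wrist pad (6543, np.float64(3.64), np.float64(4.56)) deck (0, None, None) Rtop (0, None, None) rail (1602, np.float64(33.41), np.float64(33.26))
  fit [ 2.600e-02 -2.000e-03  4.809e+00]
wrist pad (6523, np.float64(3.65), np.float64(4.58)) deck (0, None, None) Rtop (0, None, None) rail (1599, np.float64(33.43), np.float64(33.27))
  fit [ 2.600e-02 -3.000e-03  4.828e+00]
scene pad (315, np.float64(4.5), np.float64(4.3)) deck (123, np.float64(0.72), np.float64(0.71)) Rtop (180, np.float64(112.75), np.float64(112.36)) rail (99, np.float64(33.64), np.float64(33.39))
scene pad (318, np.float64(4.61), np.float64(4.61)) deck (123, np.float64(0.62), np.float64(0.72)) Rtop (177, np.float64(112.78), np.float64(112.48)) rail (90, np.float64(33.96), np.float64(33.79))
Fz 8.04
t 17.98 uvh [ 102. -188.  -32.] tilt 0.45 roll -0.07 yaw 0.17 J [-2.970e+01  4.310e+01  9.220e+01  1.000e-01  4.430e+01 -1.072e+02] F [-2.1  0.8  7.4] w 0.0
updir tool [-0.001  0.008 -1.   ] lx tool [-0.003  1.     0.008]
```

```bash
python3 -m inch '[[[0,0,0],[0,0,1.5],1],[[0,0,0],[0,0,1.5],1],[[0,0,0],[0,0,0.7],1],[[0,0,0],[0,0,0],1],[[0,0,0],[0,0,0],1]]'
python3 padh.py
```

```text
time_s: 18.4
eef_pos: [0.5752, -0.1998, 0.0094]
eef_rot: [[0.217, 0.976, 0.007], [0.976, -0.217, -0.003], [-0.001, 0.008, -1.0]]
ft_force: [-2.2, -0.2, 8.7]
width: -0.001
wrist pad (6651, np.float64(0.15), np.float64(1.47)) deck (0, None, None) Rtop (0, None, None) rail (1612, np.float64(33.39), np.float64(33.19))
  fit [ 0.036 -0.003  1.813]
wrist pad (6659, np.float64(0.18), np.float64(1.5)) deck (0, None, None) Rtop (0, None, None) rail (1607, np.float64(33.35), np.float64(33.17))
  fit [ 0.037 -0.003  1.847]
scene pad (323, np.float64(1.16), np.float64(2.51)) deck (122, np.float64(0.9), np.float64(0.82)) Rtop (175, np.float64(112.64), np.float64(112.44)) rail (94, np.float64(33.76), np.float64(33.61))
scene pad (320, np.float64(1.07), np.float64(2.42)) deck (121, np.float64(0.58), np.float64(0.71)) Rtop (178, np.float64(112.6), np.float64(112.45)) rail (87, np.float64(33.37), np.float64(33.08))
Fz 8.59
t 18.6 uvh [ 102.  -188.   -35.6] tilt 0.45 roll -0.07 yaw 0.18 J [-2.970e+01  4.340e+01  9.230e+01  1.000e-01  4.390e+01 -1.072e+02] F [-0.8  0.4  7.9] w -0.001
updir tool [-0.001  0.008 -1.   ] lx tool [-0.003  1.     0.008]
```

Travel is about 23.7–24.0 mm. I hold for a few rows and check the whole scene.

```bash
python3 -m inch '[[[0,0,0],[0,0,0.2],1],[[0,0,0],[0,0,0],1],[[0,0,0],[0,0,0],1],[[0,0,0],[0,0,0],1],[[0,0,0],[0,0,0],1]]'
python3 padh.py | grep -v fit; python3 lean.py s15
python3 - <<'E'
from h import *
o,im,d=shot('top','top15.png'); W=cloud('top',o,d)
for l in ['cup','jug','sugar','tin']:
    r=models.trace(l,'top')
    if r:
        r=r[0]; p=W[r['pixels']]; p=p[~np.isnan(p[:,0])]; zt=np.percentile(p[:,2],95); t=p[p[:,2]>zt-.008]; print(l,np.round(r['box']),np.round(t.mean(0),3))
E
```

```text
time_s: 19.02
eef_pos: [0.5751, -0.1998, 0.0092]
eef_rot: [[0.217, 0.976, 0.007], [0.976, -0.217, -0.003], [-0.001, 0.008, -1.0]]
ft_force: [-1.4, -0.2, 8.4]
width: 0.005
wrist pad (6682, np.float64(-0.01), np.float64(1.35)) deck (0, None, None) Rtop (0, None, None) rail (1614, np.float64(33.36), np.float64(33.14))
wrist pad (6677, np.float64(-0.01), np.float64(1.37)) deck (0, None, None) Rtop (0, None, None) rail (1624, np.float64(33.33), np.float64(33.15))
scene pad (316, np.float64(0.78), np.float64(2.22)) deck (119, np.float64(0.46), np.float64(0.65)) Rtop (166, np.float64(112.55), np.float64(112.41)) rail (92, np.float64(33.97), np.float64(33.66))
scene pad (333, np.float64(0.88), np.float64(2.27)) deck (123, np.float64(0.69), np.float64(0.76)) Rtop (173, np.float64(112.64), np.float64(112.48)) rail (90, np.float64(34.22), np.float64(33.61))
Fz 8.68
t 19.22 uvh [ 101.9 -188.   -35.8] tilt 0.45 roll -0.07 yaw 0.17 J [-2.970e+01  4.340e+01  9.230e+01  1.000e-01  4.390e+01 -1.072e+02] F [-0.2  0.3  8.8] w 0.001
updir tool [-0.001  0.008 -1.   ] lx tool [-0.003  1.     0.008]
t 19.22 uvh [ 101.9 -188.   -35.8] tilt 0.45 roll -0.07 yaw 0.17 J [-2.970e+01  4.340e+01  9.230e+01  1.000e-01  4.390e+01 -1.072e+02] F [-0.2  0.3  8.8] w 0.001
updir tool [-0.001  0.008 -1.   ] lx tool [-0.003  1.     0.008]
mid (218, 'lean', np.float64(0.04), 'face u at 0', np.float64(27.6), 'top h med', array([112.7, 121.6]))
left (255, 'lean', np.float64(-0.02), 'face u at 0', np.float64(24.8), 'top h med', array([112.5, 121.5]))
right (180, 'lean', np.float64(0.34), 'face u at 0', np.float64(32.2), 'top h med', array([359.7, 398.6]))
cup [259. 105. 281. 136.] [0.719 0.049 0.088]
jug [287. 105. 313. 121.] [0.506 0.015 0.731]
sugar [185. 168. 210. 197.] [0.541 0.254 0.12 ]
```

View pics/s15.png

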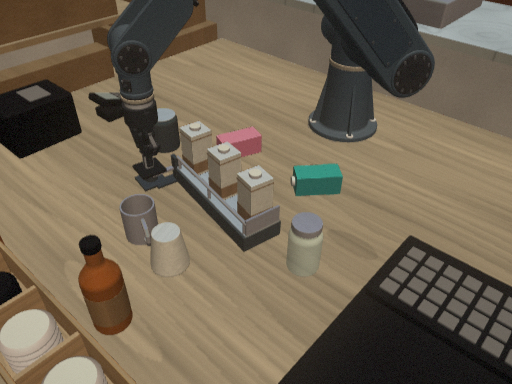

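View pics/s15z.png

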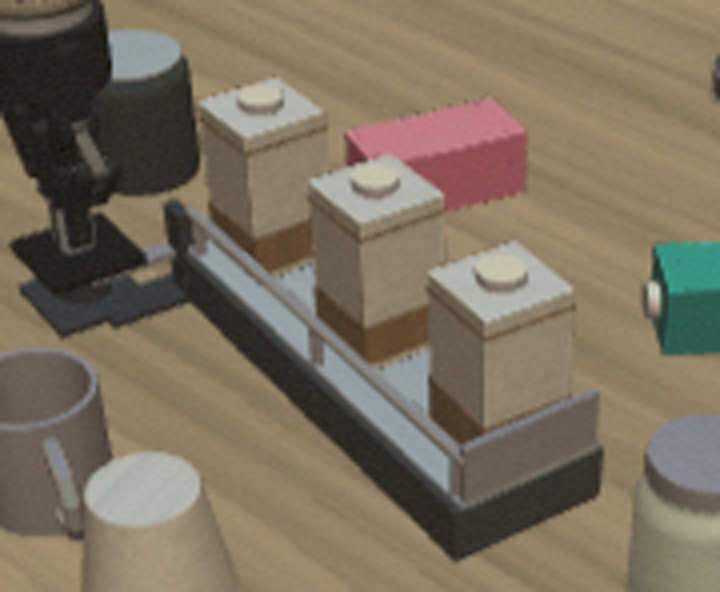

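The three cartons stand upright, the pad is pressed level under the shut fingers, and the cup, jug, jar and tin look to be where they were in the first picture. I hand in.

```bash
python3 -c "
from station import close_job
print(close_job())"
```

```text
the job is handed in; nothing more can be done
None
```

I stood the fallen carton upright in its gap and let go of it. I then pressed the sprung pad level with the deck and handed the job in at about 19 s, still holding it down.

**What my last checks showed**
- **Carton:** its lean is about 0.04°, and it stands within about 3 mm of the gap's middle.
- **Standing cartons:** they were unmoved within the measuring noise.
- **Pad:** the wrist camera read its top at 0.0 mm relative to the deck, and the scene camera read about 0.2 mm above it. That is about 24 mm of travel, well short of the bottom stop at 32 mm. The holding force was 8.7 N, against about 9 N expected.

**What went wrong or disagreed**
- **Tilt limit:** while the carton was being turned upright, joint 5 came to 0.05° from the 0° end of its range. The wrist force briefly read about 62 N there (the limit is 120 N). I set the carton down on its lower edge instead and pivoted it flat with a light grip.
- **Finger height:** with the fingers shut, the tips were about 36–40 mm short of the reported tool point. I did the pressing by camera depth and force rather than by that reading.
- **Objects around the lane:** measured positions of the cup and jar matched the first pictures within about 1 mm. With the arm in the way, the last top view gave no usable reading for the jug or the tin. I checked those two only by eye in the scene picture, where they looked unchanged.
- **Gate edge:** I did not measure its top edge separately; I took it as level with the pad, since they are one piece.

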